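# Show a bottle's base to the batch-code camera

### The arm

A 6-joint arm with a two-finger parallel gripper is mounted at the origin on the work surface. World frame = base frame: x ahead of the robot, y to its left, z up, the work surface at z = 0. Lengths are in m, angles in rad, forces in N, time in s.
With the tool pointing down it reaches from about 0.275 to 0.85 m from the base axis. Payload 5.2 kg.
Tool frame: the origin (TCP) lies at the very end of the fingers, on their centre line; the grasp point (between the pads) lies 19 mm behind it; z points along the fingers, y is the direction in which the jaws open and shut (so a half turn about z gives the same grasp; the last joint's range is limited). The gripper opens to 85 mm and grips with 20 to 120 N. Pads are 22 mm wide; open, the fingers measure 114 mm over their backs; the gripper's body (76 mm by 85 mm) begins 54 mm behind the grasp point. The pads swing forward as they close: fully open they stand 13 mm farther back than shut.
Start: joints at [-1.452, 0.259, 1.535, -0, 1.348, -0.203], TCP at [0.174, -0.522, 0.231] pointing down, gripper open.
Joint ranges: [-3.14, 3.14], [-0.91, 2.08], [0.19, 2.58], [-1.22, 4.36], [0.22, 2.71], [-3.12, 3.12]. Speed limits (rad/s): [2.57, 2.57, 3.14, 3.14, 3.14, 3.14].

### API

Orientations are given as a unit quaternion [x, y, z, w].
In Python, from plant import env, get_image, order gives the robot as it stands.
- The arm moves only by the tool send_rows, never from a script. Its argument "deltas" is a list of rows, each a list of 5 numbers: the closure, from -1 (fully open) to 1 (shut), then the shift along the tool's x, y, z in cm, then the turn about the tool's z in degrees. A call has 1 to 12 rows; each row is the pose to reach, as a shift and turn from the pose commanded when the call began, along the tool's axes at that moment; what a row does not reach only later rows make up. A row lasts 1/10 s, in which the tool goes at most 50 mm and 8.59 degrees, less where a joint would pass 70% of its speed; a pose out of reach is approached as far as the arm can. A call with a gripper value outside its range is refused whole. The fingers move at their own pace and stop on an object; the grip force is fixed at half the most. Time passes only in rows, so rows that repeat a pose let the fingers close. It gives the time, the measured TCP pose, the force and the opening at its end, in the units of the state.
- env.get_obs(): the state, without advancing time (a new reading comes with each control period).
- get_image(name): name is "scene" or "top"; returns a dict with "pixels" (400x640x3 uint8, red, green, blue), "range_z" (400x640 float32, m along the optical axis (not along the pixel's ray), 0 where there is no reading), "K" (3x3 intrinsics, pixels), "k1" (the pictures are not rectified: a ray, as slopes to the right and down, at radius r is drawn at 1 + k1 r^2 times it, then the intrinsics apply), "xyz" and "rotation" of the camera in the world. Camera axes: x right, y up, looking along -z (the intrinsics and any distortion apply to the point x, -y, -z); pixel columns grow to the right and rows downward; lengths in m; the calibration is good to about 2 mm. A picture is of the moment at which its call begins.
- order.sign_off(): hands the job in, once; it reports no verdict.
The state is a dict: "t": time; "qpos": joint angles; "dq": joint speeds; "joint_torque": joint torques, N m; "eef_pos": TCP position; "tcp_rot": TCP orientation; "contact_force": force on the tool from outside, world axes, zero at the start; "wrist_torque": the same for the moment, N m; "finger_gap": finger opening in m.
Only numpy, scipy, OpenCV 4.12 (cv2) and the standard library are available. Lean on these libraries where they do the work, as an engineer would, in place of code of your own. Each camera call takes 0.05 s, during which the arm holds its last target.

### The job

Slide the red-capped sample bottle out through the open front of its slotted rack (it cannot be lifted while its shoulder is under the cover plate), then hold it in the air, cap uppermost, squarely over the tilted inspection camera: its base facing straight into the lens, centred on the line of sight and about 10 cm from the glass. Keep the other two bottles and everything else on the table where they stand and do not touch the camera. Finish while still gripping the bottle there, motionless.

Things in the scene. Friction and masses are not known exactly. Their poses are not given: they have to be found in the camera images.
- sample_mid (a point): the sample: round white bottle, grey band, RED cap, 152 mm tall, 110 to 220 g, in any of the rack's lanes. Point on its axis half-way up; z along the axis to the cap. From the underside: body 44 mm diameter to 80 mm, cone to 92, neck 20 mm diameter to 112, cap 28 mm diameter to 152 (the grip: only neck top and cap stand above the rack's plate)
- sample_base (a point): centre of the sample bottle's flat underside (76 mm below its middle); z along the bottle's axis to the cap
- sample_cap (a point): centre of the sample bottle's red cap (56 mm above its middle); z along the bottle's axis, upwards
- rack: fixed white rack, origin under its middle lane; +x away from robot; lanes along x at y -80, 0, +80 mm. Floor 6 mm thick, x -125 to 90. Grey cover plate, height 101 to 107 mm, x -60 to 90, a 26 mm slot over each lane from x 52 to the open front edge -60; lane walls only under the plate. In a lane a bottle rises at most 6 mm; it is clear of the plate once its axis passes x -82
- camera: fixed inspection camera: grey cube head, white light ring 68 mm across, dark lens 40 mm across. Origin at the centre of the lens front, 100 mm above the table; +z is the line of sight, out of the lens, leaning 30 degrees from vertical, roughly towards the robot (its heading varies)
- view_point (a point): point on the line of sight 100 mm in front of the lens, where the middle of the bottle's underside belongs; same axes as the camera (z = line of sight, away from the lens)
- stand: fixed stand carrying the camera: dark plate 130 x 100 x 12 mm and two cheeks up to 80 mm; origin under the lens centre on the table; its -x is the heading in which the camera leans
- blue_bottle_mid (a point): bystander: same bottle with a BLUE cap, in another lane; point half-way up (76 mm)
- yellow_bottle_mid (a point): bystander: same bottle with a YELLOW cap, in another lane; point half-way up (76 mm)
- carton: bystander: plain brown carton with a blue band, 60 x 90 x 140 mm, origin at the underside's centre
- wax_jar: bystander: jar with yellow lid, 72 mm diameter, 55 mm tall, origin at the underside's centre
- spray_can: bystander: can with green label, 52 mm diameter, 150 mm tall, origin at the underside's centre
- brush: bystander: hand brush lying flat
- foam_block: bystander: orange applicator block 90 x 50 x 30 mm, origin at the underside's centre
Not all that is in view belongs to the job. Leave any pink or purple look-alike of the part that bears sample_mid alone. Leave any turquoise look-alike of the stand alone.

How it is judged:
By the outcome, as a careful person would: the job done as asked, in the order asked, and still so for the second after the job is handed in, while the arm keeps its last pose, push and grip.
It also fails if it takes over 42 s, if anything falls off the work surface, if the arm or the gripper's body presses on something with over 40 N, if the wrist force passes 120 N, or if a joint passes its speed limit or range.

## Working session

There is one attempt and no reset: what is moved stays moved. The work goes in short steps, Python scripts to look and compute and a tool call to move; the robot and the scene stay as the last step left them, time stands still between calls to the robot, and variables do not carry over. Pictures are saved under pics/ and viewed, and the job is handed in when it is done.

Besides the shell and the picture viewer there is one more tool, called after "Request:" as name(argument=value, ...), one argument or row to a line, values as JSON. send_rows: Moves the arm, as the interface text tells. Its arguments: {"type":"object","properties":{"deltas":{"type":"array"}},"required":["deltas"]}

```bash
ls; mkdir -p pics
python3 - <<'E'
from plant import env, get_image, order
import cv2,pickle
o=env.get_obs(); print(o)
for n in("scene","top"):
    d=get_image(n); pickle.dump(d,open(f"{n}0.pkl","wb")); cv2.imwrite(f"pics/{n}0.png",d["pixels"][:,:,::-1]); print(n,d["K"],d["k1"],d["xyz"],d["rotation"])
E
```

```text
pics
{'t': 0.0, 'qpos': array([-1.45181838e+00,  2.59350745e-01,  1.53613115e+00,  8.46792660e-06,
        1.34802354e+00, -2.02795770e-01]), 'dq': array([ 0.00018065,  0.00012608, -0.000173  ,  0.00031252, -0.00207142,
       -0.00063986]), 'joint_torque': array([-1.46411439e-04, -4.46032941e+01, -2.90570641e+01, -3.61541115e-04,
        1.16061192e-02, -9.35722881e-06]), 'eef_pos': array([ 0.173897  , -0.52119661,  0.23045126]), 'tcp_rot': array([ 9.87085301e-01,  1.60192675e-01,  4.41943338e-05, -9.55376995e-04]), 'contact_force': array([ 0.2924792 , -0.06676762, -0.11110668]), 'wrist_torque': array([-0.03130577, -0.03041191, -0.03111003]), 'finger_gap': 0.08566307490873226}
scene [[485.80301736   0.         315.65604566]
 [  0.         485.80301736 197.92016707]
 [  0.           0.           1.        ]] 0.011250092686847284 [1.47499524 0.59048923 1.09216243] [0.1774669  0.34696537 0.82154617 0.41615193]
top [[465.57957863   0.         322.66648502]
 [  0.         465.57957863 202.40266133]
 [  0.           0.           1.        ]] -0.09252141820335115 [0.54735989 0.00334916 1.64550312] [ 0.01975285 -0.0379798  -0.70085713  0.7120159 ]
```

View pics/scene0.png

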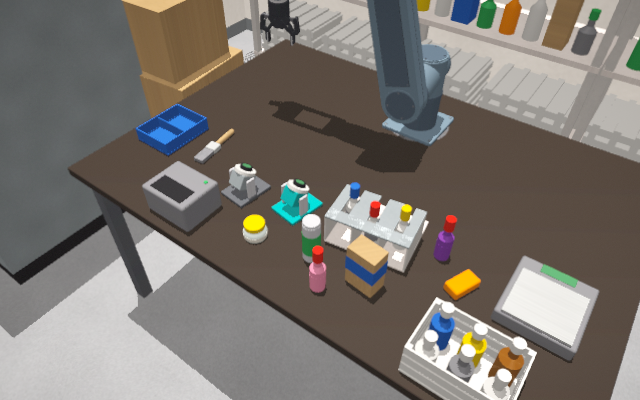

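View pics/top0.png

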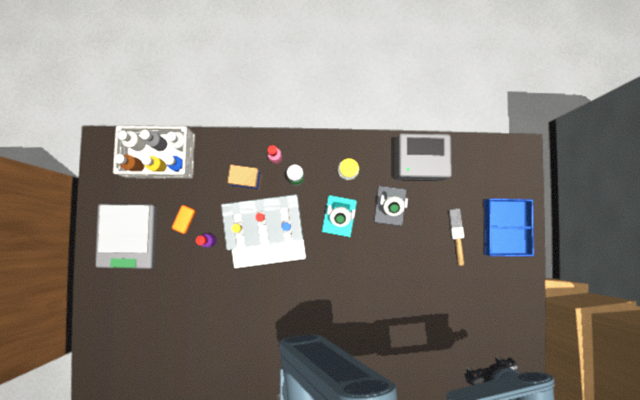

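The sample (red cap) is in the rack's middle lane: top view (260,217), scene view (375,209). The real stand is the grey one, at top (392,207) and scene (245,180). The turquoise one at top (341,216) is a decoy. Next I'll write helpers and measure.

```bash
cat > h.py <<'E'
import numpy as np,cv2,pickle
from scipy.spatial.transform import Rotation as R
def load(n): return pickle.load(open(n+".pkl","rb"))
def rays(d,uv):
    uv=np.atleast_2d(np.float64(uv)); K=d["K"]
    q=np.c_[(uv[:,0]-K[0,2])/K[0,0],(uv[:,1]-K[1,2])/K[1,1]]; p=q.copy()
    for _ in range(20): p=q/(1+d["k1"]*(p**2).sum(1,keepdims=True))
    rot=np.asarray(d["rotation"]); M=R.from_quat(rot).as_matrix() if rot.size==4 else rot
    c=np.c_[p[:,0],-p[:,1],-np.ones(len(p))]
    return c@M.T   # unit range_z
def onplane(d,uv,z):
    r=rays(d,uv); o=np.asarray(d["xyz"]); return o+r*((z-o[2])/r[:,2])[:,None]
def cloud(d):
    v,u=np.mgrid[0:400,0:640]; r=rays(d,np.c_[u.ravel(),v.ravel()])
    return (np.asarray(d["xyz"])+r*d["range_z"].ravel()[:,None]).reshape(400,640,3)
def tri(ds,uvs):
    A=np.zeros((3,3));b=np.zeros(3);L=[]
    for d,uv in zip(ds,uvs):
        r=rays(d,uv)[0];r/=np.linalg.norm(r);P=np.eye(3)-np.outer(r,r);A+=P;b+=P@np.asarray(d["xyz"]);L.append((P,d))
    x=np.linalg.solve(A,b); return x,[np.linalg.norm(P@(x-np.asarray(d["xyz"]))) for P,d in L]
def project(d,X):
    M=R.from_quat(d["rotation"]).as_matrix(); c=(np.atleast_2d(X)-d["xyz"])@M
    p=np.c_[c[:,0],-c[:,1]]/(-c[:,2:3]); p=p*(1+d["k1"]*(p**2).sum(1,keepdims=True))
    return np.c_[p[:,0]*d["K"][0,0]+d["K"][0,2],p[:,1]*d["K"][1,1]+d["K"][1,2]]
E
python3 - <<'E'
from h import *
t=load("top0");s=load("scene0")
for d,n in((t,"top"),(s,"scene")):
    C=cloud(d); 
    z=C[...,2]; print(n,"table z", np.median(z[(abs(C[...,0]-.4)<.05)&(abs(C[...,1])<.4)]))
    def crop(u,v,w,h,k,name): cv2.imwrite(name,cv2.resize(d["pixels"][v:v+h,u:u+w,::-1],None,fx=k,fy=k,interpolation=cv2.INTER_CUBIC))
    if n=="top": crop(210,180,210,95,3.8,"pics/topc.png")
    else: crop(215,150,220,125,3.6,"pics/scenec.png")
E
```

```text
top table z 0.00043185662760114596
scene table z 0.00184562275171829
```

View pics/topc.png

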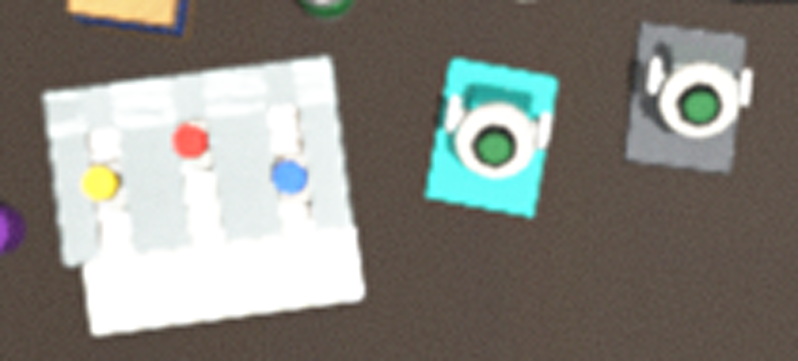

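View pics/scenec.png

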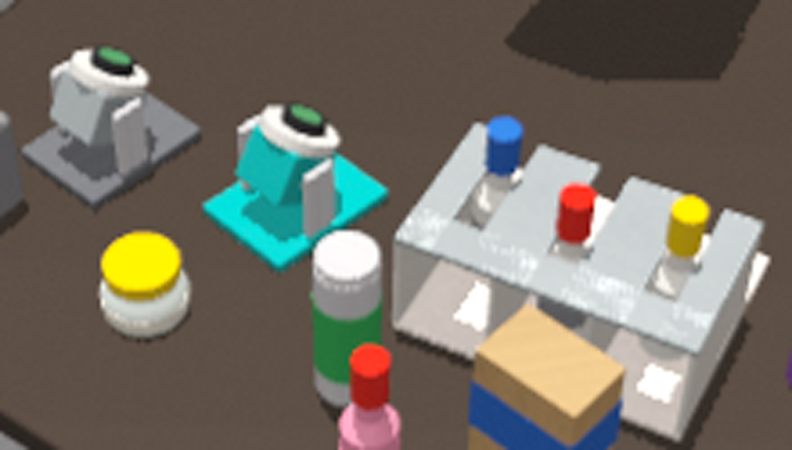

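Run:
```python
from h import *
t=load("top0");s=load("scene0")
def big(m,box=None):
    m=m.astype(np.uint8)
    if box: k=np.zeros_like(m);u,v,w,h=box;k[v:v+h,u:u+w]=1;m=m*k
    n,l,st,c=cv2.connectedComponentsWithStats(m); i=1+np.argmax(st[1:,4]); return l==i,c[i],st[i,4]
Ct,Cs=cloud(t),cloud(s)
hsv=lambda d:cv2.cvtColor(d["pixels"],cv2.COLOR_RGB2HSV)
ht,hs=hsv(t),hsv(s)
red=lambda h:((h[...,0]<6)|(h[...,0]>174))&(h[...,1]>150)&(h[...,2]>90)
mt,ct,at=big(red(ht),(245,205,30,25)); ms,cs,as_=big(red(hs),(360,195,35,30))
print("red",ct,at,cs,as_,onplane(t,ct,.158),"tri",tri([t,s],[ct,cs]))
P=Ct[mt];print("top depth cap",np.median(P,0),np.percentile(P[:,2],[5,50,95])); P=Cs[ms];print("sc",P.mean(0),np.percentile(P[:,2],[5,95]))
for nm,lo,hi,bx in(("yel",22,34,(225,215,25,25)),("blu",100,125,(275,215,25,25))):
    m,c,a=big((ht[...,0]>lo)&(ht[...,0]<hi)&(ht[...,1]>120)&(ht[...,2]>90),bx); print(nm,c,a,onplane(t,c,.158))
# rack plate
X=Ct
m=(abs(X[...,2]-.107)<.008); k=np.zeros_like(m);k[190:275,215:310]=1;m&=k
mm,c,a=big(m); 
Q=onplane(t,np.argwhere(mm)[:,::-1],.107)[:,:2]
print("plate",len(Q),cv2.minAreaRect((Q*1000).astype(np.float32)), np.median(X[mm][:,2]))
# rack whole incl floor front
m=(X[...,2]>.003)&(X[...,2]<.014)&(ht[...,2]>170);m&=k;mm,c,a=big(m)
Q=onplane(t,np.argwhere(mm)[:,::-1],.006)[:,:2];print("floor",len(Q),cv2.minAreaRect((Q*1000).astype(np.float32)))
# camera stand region
u,v,w,h=370,182,45,50
sub=X[v:v+h,u:u+w]; print(np.round(sub[::3,::3,2]*1000).astype(int))
```

```text
red [259.95  216.825] 40 [374.56923077 208.73076923] 130 [[0.61986642 0.16547214 0.158     ]] tri (array([0.6203217 , 0.16811557, 0.14027817]), [np.float64(0.0008188271479162531), np.float64(0.0008188271479162034)])
top depth cap [0.61940545 0.165178   0.15809559] [0.15403704 0.15809559 0.16300686]
sc [0.62500985 0.17134988 0.14598374] [0.12399309 0.16138588]
yel [236.29090909 227.67272727] 55 [[0.5839753  0.24009639 0.158     ]]
blu [285.63043478 226.10869565] 46 [[0.59159955 0.08289254 0.158     ]]
plate 2565 ((605.4976806640625, 165.12149047851562), (151.08213806152344, 248.21514892578125), 8.477015495300293) 0.10738931087841208
floor 1285 ((534.9581298828125, 154.26646423339844), (141.910888671875, 253.5911407470703), 7.795740127563477)
[[   1    0    6   -2   -1    5   -3    3   -1    3   -1    0    4    1
     0]
 [   1   -1    3    3    2   -6    5   -2   -1    0    5    0    1    0
     0]
 [   4    7   -1   11    7   14   19   17   13   13   -8    1    4    0
     3]
 [   1    0    5   12   16   15   15    9   15    8   12   19   -8    2
     1]
 [   3   -1    4   14    8   
[... 311 characters left out ...]
3   11   93   95  102  107   99   95   99   79    6
     7]
 [  -2   -1   17    9   14   87   79  100  104  101   83 1646    2 1646
    -8]
 [  -3    0   11   12   11   13   84   94   89  100   82   12   -4    3
     3]
 [  -2    3   14   15   18   10    9   71   75   19    8    9    7   -6
     3]
 [  -2   -5   22    9   12   11    7   13   19   15   14   -2    2   -3
     9]
 [  -3    2   12   18   13   11    9    9   13   20   13    1    4   -5
     6]
 [  -1   -5   -2   -5    3   -5    6    8   18   17   19    1    1   -1
     5]
 [  -1    1   -1    0   -4    1   -3    8    3    4    1    3    8    2
     1]
 [   2    3    4    0    7    1    4    1   -2   -4   -5    7   -8    2
     1]]
```

Run:
```python
from h import *
t=load("top0");s=load("scene0")
X=cloud(t);Y=cloud(s)
ht=cv2.cvtColor(t["pixels"],cv2.COLOR_RGB2HSV);hs=cv2.cvtColor(s["pixels"],cv2.COLOR_RGB2HSV)
def big(m,box):
    u,v,w,h=box;k=np.zeros(m.shape,np.uint8);k[v:v+h,u:u+w]=1;m=m.astype(np.uint8)*k
    n,l,st,c=cv2.connectedComponentsWithStats(m); i=1+np.argmax(st[1:,4]); return l==i,c[i],st[i,4]
bt=(368,180,50,52)
print(ht[220,380],ht[220,370],ht[225,395],ht[205,405],ht[208,394])
# whole stand footprint (brighter than table, less saturated)
sat=ht[...,1].astype(int);val=ht[...,2]
m,c,a=big((sat<45)&(val>70),bt); print("fp",c,a)
m,c,a=big((sat<45)&(val>70)&(X[...,2]<.03),bt)
Q=onplane(t,np.argwhere(m)[:,::-1],.012)[:,:2];r=cv2.minAreaRect((Q*1000).astype(np.float32));print("plate",a,r)
# lens: green
for d,h,C,box,nm in((t,ht,X,bt,"top"),(s,hs,Y,(225,155,40,35),"scene")):
    g,c,a=big((h[...,0]>40)&(h[...,0]<90)&(h[...,1]>80),box);print(nm,"green",c,a,onplane(d,c,.1),C[g].mean(0))
    l,c2,a2=big((h[...,2]<100)&(C[...,2]>.07) if nm=="scene" else ((h[...,2]<110)&(C[...,2]>.085))|g,box);print(nm,"lens",c2,a2)
    w,c3,a3=big((h[...,2]>185)&(h[...,1]<40)&(C[...,2]>.06),box)
    cs,_=cv2.findContours(w.astype(np.uint8),cv2.RETR_EXTERNAL,cv2.CHAIN_APPROX_NONE)
    cc=max(cs,key=len);e=cv2.fitEllipse(cc);print(nm,"ring",c3,a3,e)
    P=C[w];P=P[abs(P[:,2]-.1)<.04]
    for _ in range(6):
        mu=P.mean(0);n=np.linalg.svd(P-mu)[2][2];n*=np.sign(n[2]);dd=(P-mu)@n;P=P[abs(dd)<max(2*dd.std(),.003)]
    print(nm,"plane",len(P),mu,n,"tilt",np.degrees(np.arccos(n[2])),"head",np.degrees(np.arctan2(n[1],n[0])),dd.std())
    if nm=="top":gt=c
    else: print("tri green",tri([t,s],[gt,c]))
```

```text
[102   8 157] [12 55 93] [ 11  28 102] [  0   0 255] [ 66 125 176]
fp [390.27624309 205.2228361 ] 1086
plate 677 ((674.7838134765625, -280.84796142578125), (115.0859146118164, 136.96812438964844), 83.19953155517578)
top green [394.  207.5] 60 [[ 0.6611081  -0.27484498  0.1       ]] [ 0.65886542 -0.26986195  0.12767631]
top lens [393.4939759  206.93975904] 83
top ring [393.48669202 204.02281369] 263 ((393.4605712890625, 204.6259307861328), (19.13645362854004, 25.811208724975586), 100.10095977783203)
top plane 175 [ 0.67031376 -0.27343592  0.09361768] [-0.47615058  0.04353757  0.87828532] tilt 28.563790773342838 head 174.77559828146616 0.0027050869035457766
scene green [246.28571429 165.17857143] 28 [[ 0.65798974 -0.27483186  0.1       ]] [ 0.66040386 -0.2722711   0.10295846]
scene lens [246.04545455 167.27272727] 44
scene ring [241.77777778 170.13492063] 126 ((242.4458770751953, 169.36175537109375), (9.840598106384277, 22.614063262939453), 94.00812530517578)
scene plane 96 [ 0.67954028 -0.26845534  0.09847512] [-0.42010769  0.06669451  0.9050201 ] tilt 25.174010313008164 head 170.9792474803536 0.0026984451378242653
tri green (array([ 0.6603564 , -0.27365628,  0.10236116]), [np.float64(0.0009412679242012522), np.float64(0.0009412679242012272)])
```

```bash
cat >> h.py <<'E'
def delta(target,yaw):
    from plant import env
    o=env.get_obs(); M=R.from_quat(o["tcp_rot"]).as_matrix()
    cy=np.degrees(np.arctan2(M[1,0],M[0,0])); d=M.T@(np.array(target)-o["eef_pos"])*100
    print("t",round(o["t"],2),"tcp",np.round(o["eef_pos"],4),"yaw",round(cy,2),"tilt",round(np.degrees(np.arccos(-M[2,2])),2),"gap",round(o["finger_gap"],4),"F",np.round(o["contact_force"],1),"q",np.round(o["qpos"],2))
    print("-> delta cm",np.round(d,2),"turn",round(-((yaw-cy+180)%360-180),2))
E
python3 -c "
from h import *
delta([.620,.1672,.20],8.3)"
```

```text
t 0.1 tcp [ 0.1739 -0.5213  0.2305] yaw 18.44 tilt 0.1 gap 0.0851 F [-0.6  0.2  0.3] q [-1.45  0.26  1.54  0.    1.35 -0.2 ]
-> delta cm [ 64.09 -51.2    3.16] turn 10.14
```

Request:
send_rows(
  deltas=[
    [-0.4,64.1,-51.2,-2,10.1],
    [-0.4,64.1,-51.2,-2,10.1],
    [-0.4,64.1,-51.2,-2,10.1],
    [-0.4,64.1,-51.2,-2,10.1],
    [-0.4,64.1,-51.2,-2,10.1],
    [-0.4,64.1,-51.2,-2,10.1],
    [-0.4,64.1,-51.2,-2,10.1],
    [-0.4,64.1,-51.2,-2,10.1],
    [-0.4,64.1,-51.2,-2,10.1],
    [-0.4,64.1,-51.2,-2,10.1],
    [-0.4,64.1,-51.2,-2,10.1],
    [-0.4,64.1,-51.2,-2,10.1],
  ],
)

```text
t: 1.3
eef_pos: [0.5007, -0.0163, 0.2458]
tcp_rot: [0.997, 0.073, -0.0, 0.0]
contact_force: [0.4, -1.0, -0.3]
finger_gap: 0.0599
```

```bash
python3 -c "
from h import *
delta([.620,.1672,.20],8.3)"
```

```text
t 1.3 tcp [ 0.5007 -0.0163  0.2458] yaw 8.35 tilt 0.02 gap 0.0599 F [ 0.4 -1.  -0.3] q [-0.26  0.16  1.62 -0.    1.36  1.17]
-> delta cm [ 14.47 -16.42   4.57] turn 0.05
```

Request:
send_rows(
  deltas=[
    [-0.4,14.5,-16.4,4.5,0],
    [-0.4,14.5,-16.4,4.5,0],
    [-0.4,14.5,-16.4,4.5,0],
    [-0.4,14.5,-16.4,4.5,0],
    [-0.4,14.5,-16.4,4.5,0],
    [-0.4,14.5,-16.4,4.5,0],
    [-0.4,14.5,-16.4,4.5,0],
    [-0.4,14.5,-16.4,4.5,0],
  ],
)

```text
t: 2.1
eef_pos: [0.6194, 0.1639, 0.201]
tcp_rot: [0.997, 0.072, -0.0, 0.0]
contact_force: [0.5, -0.5, 0.3]
finger_gap: 0.06
```

Run:
```python
from h import *
from plant import get_image
delta([.620,.1672,.120],8.3)
for n in("scene","top"):
    d=get_image(n); pickle.dump(d,open(f"{n}1.pkl","wb"))
    u,v,w,h=(300,100,180,160) if n=="scene" else (190,150,180,130)
    cv2.imwrite(f"pics/{n}1.png",cv2.resize(d["pixels"][v:v+h,u:u+w,::-1],None,fx=3,fy=3,interpolation=cv2.INTER_CUBIC))
```

```text
t 2.1 tcp [0.6194 0.1639 0.201 ] yaw 8.3 tilt 0.04 gap 0.06 F [ 0.5 -0.5  0.3] q [ 0.09  0.44  1.35 -0.    1.36  1.51]
-> delta cm [ 0.11 -0.32  8.1 ] turn -0.0
```

View pics/scene1.png

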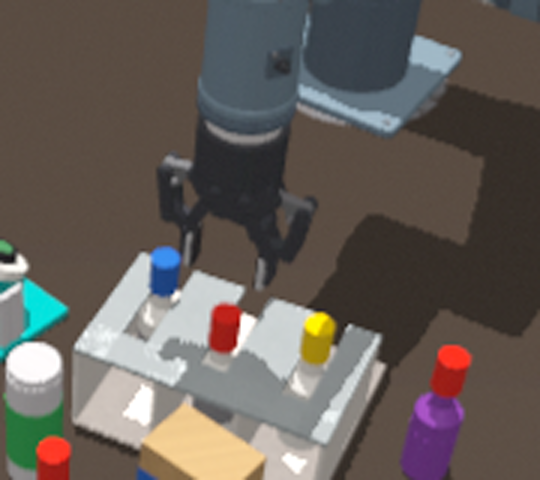

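View pics/top1.png

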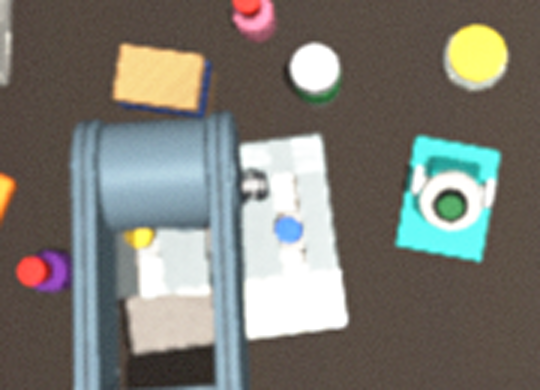

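Request:
send_rows(
  deltas=[
    [-0.4,0.1,-0.3,2,0],
    [-0.4,0.1,-0.3,4,0],
    [-0.4,0.1,-0.3,6,0],
    [-0.4,0.1,-0.3,7,0],
    [-0.4,0.1,-0.3,7.6,0],
    [-0.4,0.1,-0.3,8,0],
    [-0.4,0.1,-0.3,8,0],
  ],
)

```text
t: 2.9
eef_pos: [0.6206, 0.1678, 0.1213]
tcp_rot: [0.997, 0.073, 0.0, -0.0]
contact_force: [-0.5, -0.5, 0.1]
finger_gap: 0.0598
```

Run:
```python
from h import *
from plant import get_image
delta([.620,.1672,.120],8.3)
for n in("scene",):
    d=get_image(n); pickle.dump(d,open(f"{n}2.pkl","wb"))
    u,v,w,h=(320,150,120,100)
    cv2.imwrite(f"pics/{n}2.png",cv2.resize(d["pixels"][v:v+h,u:u+w,::-1],None,fx=5,fy=5,interpolation=cv2.INTER_CUBIC))
```

```text
t 2.9 tcp [0.6206 0.1678 0.1213] yaw 8.32 tilt 0.03 gap 0.0598 F [-0.5 -0.5  0.1] q [0.09 0.51 1.44 0.   1.19 1.52]
-> delta cm [-0.07  0.05  0.13] turn 0.02
```

View pics/scene2.png

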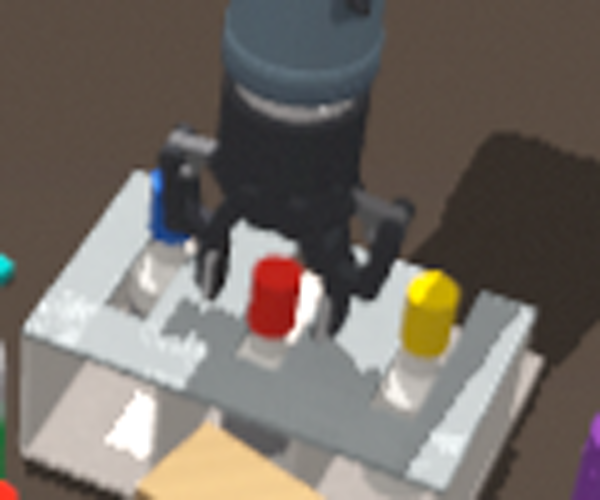

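The fingers straddle the red cap: finger tips at crop (212,275) and (330,315), cap at (275,297). Closing now.

Request:
send_rows(
  deltas=[
    [1,0,0,0.1,0],
    [1,0,0,0.1,0],
    [1,0,0,0.1,0],
    [1,0,0,0.1,0],
    [1,0,0,0.1,0],
    [1,0,0,0.1,0],
    [1,0,0,0.1,0],
    [1,0,0,0.1,0],
    [1,0,0,0.1,0],
  ],
)

```text
t: 3.85
eef_pos: [0.6208, 0.1683, 0.1206]
tcp_rot: [0.997, 0.073, 0.001, -0.0]
contact_force: [-0.2, 1.9, 4.9]
finger_gap: 0.027
```

Run:
```python
from h import *
from plant import get_image
c,s_=np.cos(np.radians(8.3)),np.sin(np.radians(8.3))
o=np.array([.5906,.1629])
T=o+np.array([c,s_])*-.100
print(T)
delta([*T,.121],8.3)
```

```text
[0.49164742 0.14846438]
t 3.85 tcp [0.6208 0.1683 0.1206] yaw 8.34 tilt 0.08 gap 0.027 F [-0.2  1.9  4.9] q [0.09 0.51 1.44 0.   1.19 1.52]
-> delta cm [-13.07   0.09  -0.06] turn 0.04
```

Request:
send_rows(
  deltas=[
    [1,0,0,-0.2,0],
    [1,0,0,-0.2,0],
    [1,-1,0,-0.2,0],
    [1,-2,0,-0.2,0],
    [1,-3,0,-0.2,0],
    [1,-4,0,-0.2,0],
    [1,-5,0,-0.2,0],
    [1,-5,0,-0.2,0],
  ],
)

```text
t: 4.65
eef_pos: [0.5692, 0.1607, 0.122]
tcp_rot: [0.997, 0.073, -0.001, 0.0]
contact_force: [0.2, 0.3, -1.7]
finger_gap: 0.0267
```

Request:
send_rows(
  deltas=[
    [1,-1.5,0,0,0],
    [1,-3,0,0,0],
    [1,-4.5,0,0,0],
    [1,-6,0,0,0],
    [1,-7.5,0,0,0],
    [1,-9,0,0,0],
    [1,-9,0,0,0],
    [1,-9,0,0,0],
  ],
)

```text
t: 5.45
eef_pos: [0.4828, 0.1478, 0.1224]
tcp_rot: [0.997, 0.073, 0.001, -0.0]
contact_force: [0.5, -0.8, -2.1]
finger_gap: 0.0267
```

Run:
```python
from h import *
from plant import get_image
delta([.4916,.1485,.212],8.3)
for n in("scene",):
    d=get_image(n); pickle.dump(d,open(f"{n}3.pkl","wb"))
    u,v,w,h=(320,130,120,120)
    cv2.imwrite(f"pics/{n}3.png",cv2.resize(d["pixels"][v:v+h,u:u+w,::-1],None,fx=5,fy=5,interpolation=cv2.INTER_CUBIC))
```

```text
t 5.45 tcp [0.4828 0.1478 0.1224] yaw 8.33 tilt 0.1 gap 0.0267 F [ 0.5 -0.8 -2.1] q [0.08 0.28 1.79 0.   1.06 1.5 ]
-> delta cm [ 0.9   0.06 -8.96] turn 0.03
```

View pics/scene3.png

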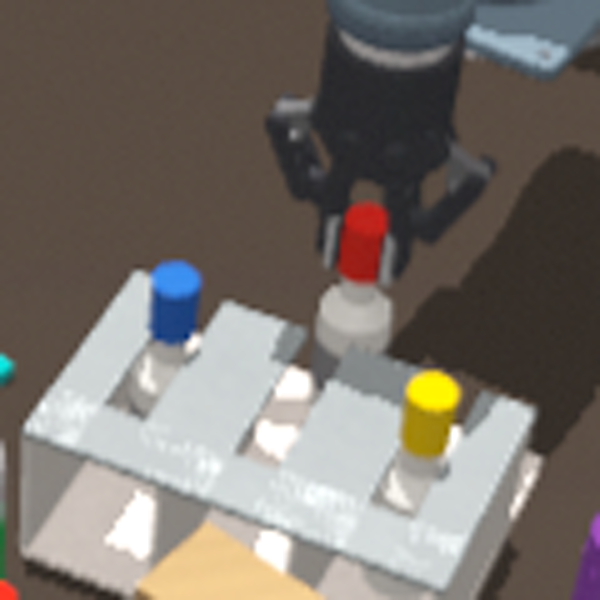

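Request:
send_rows(
  deltas=[
    [1,0,0,-2,0],
    [1,0,0,-4,0],
    [1,0,0,-6,0],
    [1,0,0,-7.9,0],
    [1,1,0,-7.9,0],
    [1,2,0,-7.9,0],
    [1,2.5,0,-7.9,0],
    [1,2.5,0,-7.9,0],
    [1,2.5,0,-7.9,0],
  ],
)

```text
t: 6.4
eef_pos: [0.5062, 0.1513, 0.1997]
tcp_rot: [0.997, 0.073, -0.001, 0.0]
contact_force: [0.4, 0.6, -3.1]
finger_gap: 0.0269
```

```bash
cat >> h.py <<'E'
def rackpos():
    from plant import env
    o=env.get_obs(); p=o["eef_pos"]; c,s=np.cos(np.radians(8.3)),np.sin(np.radians(8.3)); v=p[:2]-[.5906,.1629]
    print("rack x,y,z mm",np.round([1e3*(v@[c,s]),1e3*(v@[-s,c]),1e3*p[2]],1),"F",np.round(o["contact_force"],1),"M",np.round(o["wrist_torque"],2))
E
python3 - <<'E'
from h import *
rackpos(); delta([.4916,.1485,.212],8.3)
for th in range(0,37,3):
    a=np.radians(th);print(th,np.round(np.array([-60,107])+113.5*np.array([np.sin(a),np.cos(a)])-17.7*np.array([np.cos(a),-np.sin(a)])-[0,19],1))
E
```

```text
rack x,y,z mm [-85.2   0.7 199.7] F [ 0.4  0.6 -3.1] M [-0.03 -0.04  0.02]
t 6.4 tcp [0.5062 0.1513 0.1997] yaw 8.34 tilt 0.15 gap 0.0269 F [ 0.4  0.6 -3.1] q [ 0.08  0.25  1.63 -0.    1.27  1.5 ]
-> delta cm [-1.49  0.06 -1.23] turn 0.04
0 [-77.7 201.5]
3 [-71.7 202.3]
6 [-65.7 202.7]
9 [-59.7 202.9]
12 [-53.7 202.7]
15 [-47.7 202.2]
18 [-41.8 201.4]
21 [-35.8 200.3]
24 [-30.  198.9]
27 [-24.2 197.2]
30 [-18.6 195.1]
33 [-13.  192.8]
36 [ -7.6 190.2]
```

Request:
send_rows(
  deltas=[
    [1,0.5,0,-0.2,0],
    [1,1.0,0,-0.2,0],
    [1,1.5,0,-0.3,0],
    [1,2.0,0,-0.3,0],
    [1,2.5,0,-0.3,0],
    [1,2.5,0,-0.3,0],
  ],
)

```text
t: 7.0
eef_pos: [0.5309, 0.1554, 0.2035]
tcp_rot: [0.997, 0.073, -0.001, -0.0]
contact_force: [-5.4, 2.7, -0.7]
finger_gap: 0.0271
```

Run:
```python
from h import *
from plant import get_image
rackpos(); delta([.4916,.1485,.212],8.3)
for n in("scene",):
    d=get_image(n); pickle.dump(d,open(f"{n}4.pkl","wb"))
    u,v,w,h=(320,110,120,120)
    cv2.imwrite(f"pics/{n}4.png",cv2.resize(d["pixels"][v:v+h,u:u+w,::-1],None,fx=5,fy=5,interpolation=cv2.INTER_CUBIC))
```

```text
rack x,y,z mm [-60.2   1.2 203.5] F [-5.4  2.7 -0.7] M [ 0.38  1.42 -0.04]
t 7.0 tcp [0.5309 0.1554 0.2035] yaw 8.34 tilt 0.14 gap 0.0271 F [-5.4  2.7 -0.7] q [0.08 0.29 1.57 0.   1.29 1.51]
-> delta cm [-3.99  0.11 -0.84] turn 0.04
```

View pics/scene4.png

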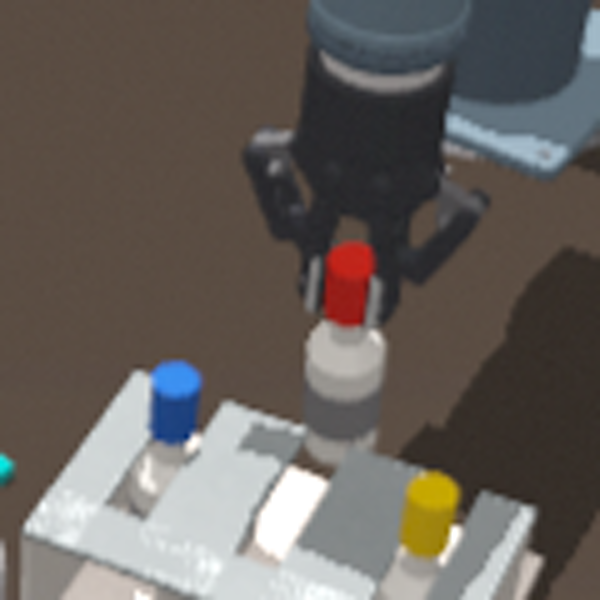

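Request:
send_rows(
  deltas=[
    [1,0.5,0,0,0],
    [1,1.0,0,0.1,0],
    [1,1.5,0,0.1,0],
    [1,2.0,0,0.2,0],
    [1,2.5,0,0.3,0],
    [1,3.0,0,0.4,0],
    [1,3.0,0,0.4,0],
  ],
)

```text
t: 7.75
eef_pos: [0.5613, 0.1597, 0.1997]
tcp_rot: [0.997, 0.073, -0.0, -0.0]
contact_force: [-4.3, 2.3, -1.4]
finger_gap: 0.0265
```

Run:
```python
from h import *
from plant import get_image
rackpos(); delta([.4916,.1485,.212],8.3)
for n in("scene","top"):
    d=get_image(n); pickle.dump(d,open(f"{n}5.pkl","wb"))
    u,v,w,h=(320,110,120,120) if n=="scene" else(210,180,120,120)
    cv2.imwrite(f"pics/{n}5.png",cv2.resize(d["pixels"][v:v+h,u:u+w,::-1],None,fx=5,fy=5,interpolation=cv2.INTER_CUBIC))
```

```text
rack x,y,z mm [-29.4   1.  199.7] F [-4.3  2.3 -1.4] M [ 0.44  0.99 -0.06]
t 7.75 tcp [0.5613 0.1597 0.1997] yaw 8.33 tilt 0.04 gap 0.0265 F [-4.3  2.3 -1.4] q [0.09 0.34 1.5  0.   1.3  1.51]
-> delta cm [-7.06  0.1  -1.23] turn 0.03
```

View pics/scene5.png

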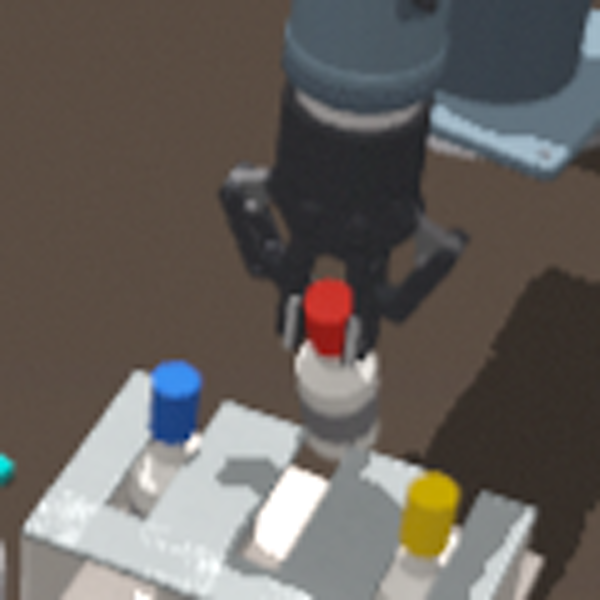

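View pics/top5.png

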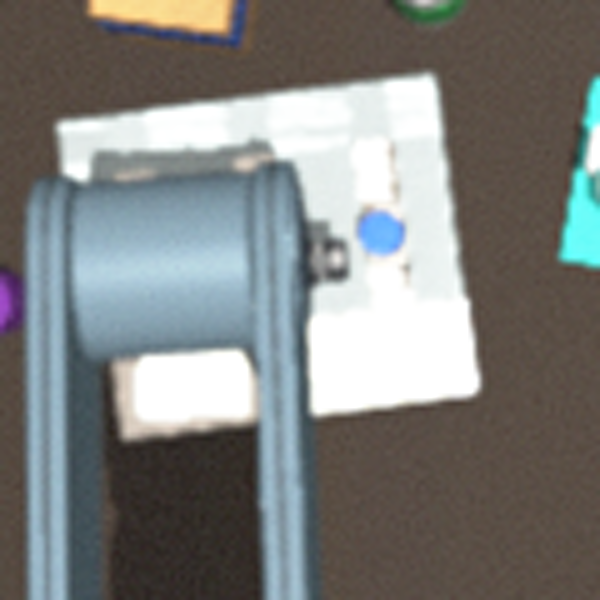

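Request:
send_rows(
  deltas=[
    [1,0.4,0,0.1,0],
    [1,0.8,0,0.3,0],
    [1,1.1,0,0.45,0],
    [1,1.1,0,0.45,0],
    [1,1.1,0,0.45,0],
    [1,1.1,0,-2,0],
    [1,1.1,0,-6,0],
    [1,1.1,0,-10,0],
    [1,1.1,0,-14,0],
    [1,1.1,0,-14,0],
  ],
)

```text
t: 8.85
eef_pos: [0.5757, 0.1605, 0.3472]
tcp_rot: [0.997, 0.073, 0.008, 0.001]
contact_force: [1.0, 0.2, -1.3]
finger_gap: 0.0268
```

Run:
```python
from h import *
rackpos(); delta([.45,.0,.34],90)
```

```text
rack x,y,z mm [-1.510e+01 -3.000e-01  3.472e+02] F [ 1.   0.2 -1.3] M [ 0.   -0.06 -0.04]
t 8.85 tcp [0.5757 0.1605 0.3472] yaw 8.32 tilt 0.9 gap 0.0268 F [ 1.   0.2 -1.3] q [ 0.09  0.29  1.22 -0.    1.62  1.51]
-> delta cm [-14.77  14.06   0.53] turn -81.68
```

Request:
send_rows(
  deltas=[
    [1,0,0,0,-8.5],
    [1,0,0,0,-17],
    [1,0,0,0,-25.5],
    [1,0,0,0,-34],
    [1,0,0,0,-42.5],
    [1,0,0,0,-51],
    [1,0,0,0,-59.5],
    [1,0,0,0,-68],
    [1,0,0,0,-76.5],
    [1,0,0,0,-85],
    [1,0,0,0,-93.5],
    [1,0,0,0,-100],
  ],
)

```text
t: 10.05
eef_pos: [0.5728, 0.1603, 0.339]
tcp_rot: [0.583, 0.812, -0.0, 0.001]
contact_force: [-0.9, 0.8, -2.1]
finger_gap: 0.0269
```

Request:
send_rows(
  deltas=[
    [1,0,0,0,0],
    [1,0,0,0,0],
  ],
)

```text
t: 10.25
eef_pos: [0.5723, 0.1605, 0.3394]
tcp_rot: [0.587, 0.81, -0.0, 0.0]
contact_force: [-0.4, -0.2, -2.4]
finger_gap: 0.0266
```

Run:
```python
from h import *
from plant import get_image
rackpos(); delta([.45,.0,.34],90)
for n in("scene","top"):
    d=get_image(n); pickle.dump(d,open(f"{n}6.pkl","wb"))
    u,v,w,h=(310,60,120,120) if n=="scene" else(210,180,120,120)
    cv2.imwrite(f"pics/{n}6.png",cv2.resize(d["pixels"][v:v+h,u:u+w,::-1],None,fx=5,fy=5,interpolation=cv2.INTER_CUBIC))
```

```text
rack x,y,z mm [-1.840e+01  3.000e-01  3.394e+02] F [-0.4 -0.2 -2.4] M [0.09 0.06 0.03]
t 10.25 tcp [0.5723 0.1605 0.3394] yaw 108.14 tilt 0.04 gap 0.0266 F [-0.4 -0.2 -2.4] q [ 0.09  0.3   1.23 -0.    1.62 -0.23]
-> delta cm [-11.45 -16.62  -0.06] turn 18.14
```

View pics/scene6.png

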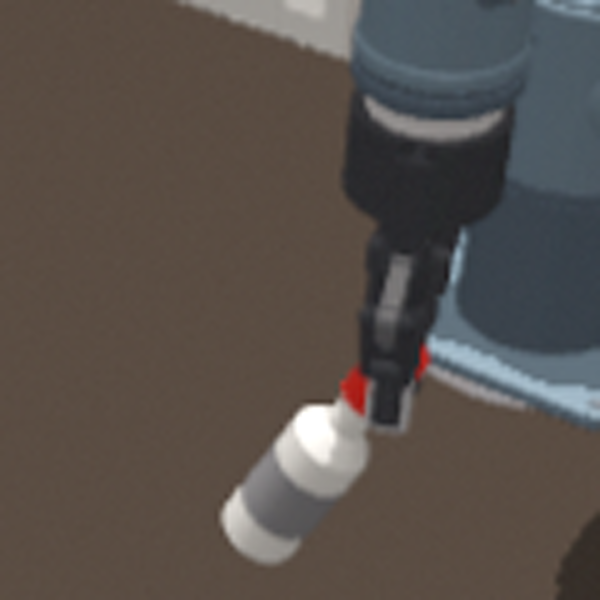

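```bash
cat >> h.py <<'E'
def axisfit(d,box,Y,lo=.12,hi=.62,P0=None,dbg=None):
    """body silhouette midline -> axis dir in plane normal to Y; returns"""
    h=cv2.cvtColor(d["pixels"],cv2.COLOR_RGB2HSV);u,v,w,hh=box
    m=((h[...,1]<60)&(h[...,2]>85)).astype(np.uint8);k=np.zeros_like(m);k[v:v+hh,u:u+w]=1;m*=k
    m=cv2.morphologyEx(m,cv2.MORPH_CLOSE,np.ones((3,3),np.uint8))
    n,l,st,c=cv2.connectedComponentsWithStats(m);i=1+np.argmax(st[1:,4]);m=l==i
    p=np.argwhere(m)[:,::-1].astype(float)
    if dbg:
        im=d["pixels"].copy();im[m]=[0,255,0];cv2.imwrite(dbg,cv2.resize(im[v:v+hh,u:u+w,::-1],None,fx=6,fy=6,interpolation=cv2.INTER_NEAREST))
    vx,vy,x0,y0=cv2.fitLine(p.astype(np.float32),cv2.DIST_L2,0,.01,.01).ravel();e=np.array([vx,vy]);e*=np.sign(e[1]);x0=np.array([x0,y0])
    for _ in range(5):
        nn=np.array([-e[1],e[0]]);s=(p-x0)@e;q=(p-x0)@nn
        L=s.max()-s.min();mids=[];W=[]
        # e points down (towards base): fraction from base
        f=(s.max()-s)/L
        for a in np.arange(lo,hi,.04):
            g=(f>=a)&(f<a+.06)
            if g.sum()>5: mids.append(x0+e*s[g].mean()+nn*(q[g].max()+q[g].min())/2);W.append(q[g].max()-q[g].min()+1)
        mids=np.array(mids);vx,vy,a0,b0=cv2.fitLine(mids.astype(np.float32),cv2.DIST_L2,0,.01,.01).ravel();e2=np.array([vx,vy]);e=e2*np.sign(e2[1]);x0=np.array([a0,b0])
    A,B=rays(d,[x0-20*e,x0+20*e]);N=np.cross(A,B);ax=np.cross(N,Y);ax/=np.linalg.norm(ax);ax*=np.sign(ax[2])
    print("area",m.sum(),"width px",np.round(W,1),"L",round(L,1),"axis",np.round(ax,3),"tilt",round(np.degrees(np.arccos(ax[2])),2))
    return ax,x0,e,N/np.linalg.norm(N),m
E
cat > m6.py <<'E'
from h import *
import sys
from plant import env
n=sys.argv[1];box=eval(sys.argv[2]);d=load(n)
M=R.from_quat(env.get_obs()["tcp_rot"]).as_matrix();Y=M[:,1]
for lo,hi in((.12,.6),(.15,.5),(.2,.65)): ax,x0,e,N,m=axisfit(d,box,Y,lo,hi,dbg=f"pics/{n}_mask_{lo}.png")
o=env.get_obs();g=o["eef_pos"]-.019*M[:,2]
print("axis line: grasp pt distance from axis ray-plane mm",1e3*N@(g-d["xyz"]))
E
python3 m6.py scene6 "(345,130,46,46)"
```

```text
area 646 width px [18.2 18.7 18.2 18.2 18.8 19.  18.8 18.8 19.  18.8 18.8 18.8] L 44.8 axis [-0.136  0.413  0.901] tilt 25.76
area 646 width px [18.7 18.3 18.2 18.8 18.8 18.8 18.7 18.9 18.9] L 44.9 axis [-0.137  0.416  0.899] tilt 25.99
area 646 width px [18.2 18.2 18.8 18.9 18.8 18.8 18.9 18.8 18.8 18.8 18.9 18.8] L 44.9 axis [-0.137  0.418  0.898] tilt 26.08
axis line: grasp pt distance from axis ray-plane mm -6.400428642028089
```

View pics/scene6_mask_0.12.png

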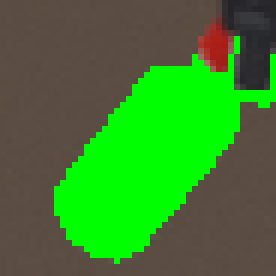

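```bash
cat >> h.py <<'E'
def cylfit(d,m,ax0,r=.022):
    from scipy.optimize import least_squares
    mm=cv2.erode(m.astype(np.uint8),np.ones((3,3),np.uint8))>0
    P=cloud(d)[mm&(d["range_z"]>0)];c=np.median(P,0);P=P[np.linalg.norm(P-c,axis=1)<.08]
    vd=c-d["xyz"];vd/=np.linalg.norm(vd);c=c+vd*.015
    B=np.linalg.svd(ax0[None])[2][1:]
    s=(P-c)@ax0;P=P[(s>np.percentile(s,10))&(s<np.percentile(s,70))]
    def f(x):
        a=ax0+x[0]*B[0]+x[1]*B[1];a/=np.linalg.norm(a);q=P-(c+x[2]*B[0]+x[3]*B[1]);q=q-np.outer(q@a,a);return np.linalg.norm(q,axis=1)-r
    S=least_squares(f,np.zeros(4),loss="soft_l1",f_scale=.003);x=S.x;a=ax0+x[0]*B[0]+x[1]*B[1];a/=np.linalg.norm(a)
    p=c+x[2]*B[0]+x[3]*B[1]
    cov=np.linalg.inv(S.jac.T@S.jac)*np.var(f(x));print("cyl n",len(P),"rms mm",round(1e3*f(x).std(),2),"axis",np.round(a,3),"tilt",round(np.degrees(np.arccos(a[2])),2),"head",round(np.degrees(np.arctan2(a[1],a[0])),1),"sd deg",np.round(np.degrees(np.sqrt(np.diag(cov)[:2])),2))
    return a,p
E
cat >> m6.py <<'E'
a,p=cylfit(d,m,ax)
X=M[:,0];Z=-M[:,2]
w=g-p;off=w-(w@a)*a;print("axis offset at grasp (grasp - axis) in tool x,y,z mm",np.round(1e3*(off@M),1))
E
python3 m6.py scene6 "(345,130,46,46)"|tail -2
```

```text
cyl n 292 rms mm 1.61 axis [-0.133  0.427  0.895] tilt 26.54 head 107.3 sd deg [0.57 0.47]
axis offset at grasp (grasp - axis) in tool x,y,z mm [6.2 0.  3.1]
```

Request:
send_rows(
  deltas=[
    [1,0,0,0,8.5],
    [1,0,0,0,17],
    [1,0,0,0,25.5],
    [1,0,0,0,34],
    [1,0,0,0,42.5],
    [1,0,0,0,51],
    [1,0,0,0,59.5],
    [1,0,0,0,68],
    [1,0,0,0,76.5],
    [1,0,0,0,85],
    [1,0,0,0,93.5],
    [1,0,0,0,99.8],
  ],
)

```text
t: 11.55
eef_pos: [0.5722, 0.1608, 0.3399]
tcp_rot: [0.997, 0.071, 0.0, 0.0]
contact_force: [-0.3, -0.1, -2.8]
finger_gap: 0.0266
```

Request:
send_rows(
  deltas=[
    [1,0,0,3,0],
    [1,-0.4,0,6,0],
    [1,-0.4,0,9,0],
    [1,-0.4,0,12,0],
    [1,-0.4,0,13.5,0],
    [1,-0.4,0,13.5,0],
  ],
)

```text
t: 12.15
eef_pos: [0.5664, 0.16, 0.202]
tcp_rot: [0.997, 0.074, -0.003, 0.0]
contact_force: [-0.4, -0.1, -1.9]
finger_gap: 0.0269
```

Run:
```python
from h import *
rackpos(); delta([.45,.0,.34],8.3)
```

```text
rack x,y,z mm [-24.3   0.6 202. ] F [-0.4 -0.1 -1.9] M [ 0.03 -0.08 -0.06]
t 12.15 tcp [0.5664 0.16   0.202 ] yaw 8.46 tilt 0.3 gap 0.0269 F [-0.4 -0.1 -1.9] q [ 0.09  0.35  1.48 -0.    1.32  1.51]
-> delta cm [-13.94  14.11 -13.72] turn 0.16
```

Request:
send_rows(
  deltas=[
    [1,0,0,0.7,0],
    [1,0.3,0,0.8,0],
    [1,0.6,0,0.9,0],
    [1,0.9,0,1.0,0],
    [1,1.2,0,1.1,0],
    [1,1.2,0,1.1,0],
    [1,1.2,0,1.1,0],
  ],
)

```text
t: 12.85
eef_pos: [0.5795, 0.1624, 0.1941]
tcp_rot: [0.997, 0.074, -0.0, -0.0]
contact_force: [-4.9, 1.1, 0.6]
finger_gap: 0.027
```

Run:
```python
from h import *
rackpos(); delta([.45,.0,.34],8.3)
```

```text
rack x,y,z mm [-11.    1.1 194.1] F [-4.9  1.1  0.6] M [ 0.34  1.24 -0.09]
t 12.85 tcp [0.5795 0.1624 0.1941] yaw 8.54 tilt 0.05 gap 0.027 F [-4.9  1.1  0.6] q [0.09 0.38 1.46 0.   1.3  1.51]
-> delta cm [-15.23  14.13 -14.59] turn 0.24
```

Request:
send_rows(
  deltas=[
    [1,0,0,0.15,0],
    [1,0,0,0.15,0],
    [1,0,0,-2,0],
    [1,0,0,-6,0],
    [1,0,0,-10,0],
    [1,0,0,-14.5,0],
    [1,0,0,-14.5,0],
  ],
)

```text
t: 13.55
eef_pos: [0.584, 0.1619, 0.3471]
tcp_rot: [0.997, 0.074, 0.009, 0.0]
contact_force: [1.2, -0.9, -1.1]
finger_gap: 0.0266
```

Request:
send_rows(
  deltas=[
    [1,0,0,0,-8.5],
    [1,0,0,0,-17],
    [1,0,0,0,-25.5],
    [1,0,0,0,-34],
    [1,0,0,0,-42.5],
    [1,0,0,0,-51],
    [1,0,0,0,-59.5],
    [1,0,0,0,-68],
    [1,0,0,0,-76.5],
    [1,0,0,0,-85],
    [1,0,0,0,-93.5],
    [1,0,0,0,-100],
  ],
)

```text
t: 14.75
eef_pos: [0.581, 0.1616, 0.3383]
tcp_rot: [0.582, 0.813, 0.0, 0.001]
contact_force: [-0.4, 0.4, -1.6]
finger_gap: 0.0266
```

Request:
send_rows(
  deltas=[
    [1,0,0,0,0],
    [1,0,0,0,0],
  ],
)

```text
t: 14.95
eef_pos: [0.5804, 0.1618, 0.3385]
tcp_rot: [0.585, 0.811, 0.0, 0.0]
contact_force: [0.3, -0.8, -1.7]
finger_gap: 0.0267
```

```bash
python3 - <<'E'
from h import *
from plant import get_image
rackpos(); delta([.45,.0,.34],90)
for n in("scene",):
    d=get_image(n); pickle.dump(d,open(f"{n}7.pkl","wb"))
E
python3 m6.py scene7 "(345,130,46,46)"
```

```text
rack x,y,z mm [-10.2   0.4 338.5] F [ 0.3 -0.8 -1.7] M [0.06 0.03 0.02]
t 14.95 tcp [0.5804 0.1618 0.3385] yaw 108.34 tilt 0.05 gap 0.0267 F [ 0.3 -0.8 -1.7] q [ 0.09  0.31  1.21 -0.    1.62 -0.23]
-> delta cm [-11.25 -17.47  -0.15] turn 18.34
area 672 width px [18.  18.7 18.8 18.8 18.8 18.8 18.8 19.4 19.4 19.4 18.8 18.8] L 48.0 axis [-0.153  0.458  0.876] tilt 28.87
area 672 width px [18.  18.7 18.7 18.7 18.7 18.7 19.4 19.5 19.4] L 48.0 axis [-0.153  0.46   0.874] tilt 29.03
area 672 width px [18.8 18.8 18.8 18.8 18.8 19.4 19.4 19.4 18.8 18.8 18.8 18.7] L 48.0 axis [-0.152  0.457  0.876] tilt 28.83
axis line: grasp pt distance from axis ray-plane mm -6.913791633792584
cyl n 299 rms mm 1.71 axis [-0.15   0.478  0.865] tilt 30.09 head 107.5 sd deg [0.6  0.51]
axis offset at grasp (grasp - axis) in tool x,y,z mm [ 5.4 -0.3  3.1]
```

View pics/scene7_mask_0.12.png

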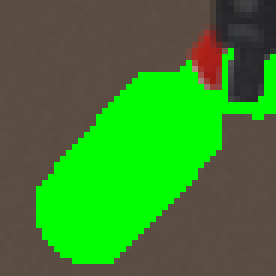

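Run:
```python
from h import *
delta([.509,-.257,.335],173.5)
```

```text
t 15.0 tcp [0.5803 0.1619 0.3386] yaw 108.37 tilt 0.04 gap 0.0264 F [-0.   0.1 -3.1] q [ 0.09  0.31  1.21 -0.    1.62 -0.23]
-> delta cm [-37.51 -19.96   0.37] turn -65.13
```

Request:
send_rows(
  deltas=[
    [1,-3.7,-2,0,-6.5],
    [1,-7.5,-4,0,-13],
    [1,-11.2,-6,0,-19.5],
    [1,-15,-8,0,-26],
    [1,-18.7,-10,0,-32.5],
    [1,-22.5,-12,0,-39],
    [1,-26.2,-14,0,-45.5],
    [1,-30,-16,0,-52],
    [1,-33.7,-18,0,-58.5],
    [1,-37.5,-20,0.3,-65.1],
    [1,-37.5,-20,0.3,-65.1],
    [1,-37.5,-20,0.3,-65.1],
  ],
)

```text
t: 16.2
eef_pos: [0.5091, -0.2582, 0.3354]
tcp_rot: [0.058, 0.998, 0.0, -0.0]
contact_force: [0.5, 0.3, -1.9]
finger_gap: 0.0267
```

Request:
send_rows(
  deltas=[
    [1,0,0,0,0],
    [1,0,0,0,0],
  ],
)

```text
t: 16.4
eef_pos: [0.5098, -0.2559, 0.3362]
tcp_rot: [0.055, 0.998, -0.0, 0.0]
contact_force: [0.1, 0.4, -1.6]
finger_gap: 0.0263
```

Run:
```python
from h import *
from plant import get_image
delta([.5385,-.2601,.2801],173.5)
for n in("scene","top"):
    d=get_image(n); pickle.dump(d,open(f"{n}8.pkl","wb"))
    u,v,w,h=(200,80,140,130) if n=="scene" else(330,160,140,130)
    cv2.imwrite(f"pics/{n}8.png",cv2.resize(d["pixels"][v:v+h,u:u+w,::-1],None,fx=4,fy=4,interpolation=cv2.INTER_CUBIC))
```

```text
t 16.4 tcp [ 0.5098 -0.2559  0.3362] yaw 173.67 tilt 0.03 gap 0.0263 F [ 0.1  0.4 -1.6] q [-0.66  0.25  1.3   0.    1.6  -2.12]
-> delta cm [-2.9  -0.1   5.61] turn 0.17
```

View pics/scene8.png

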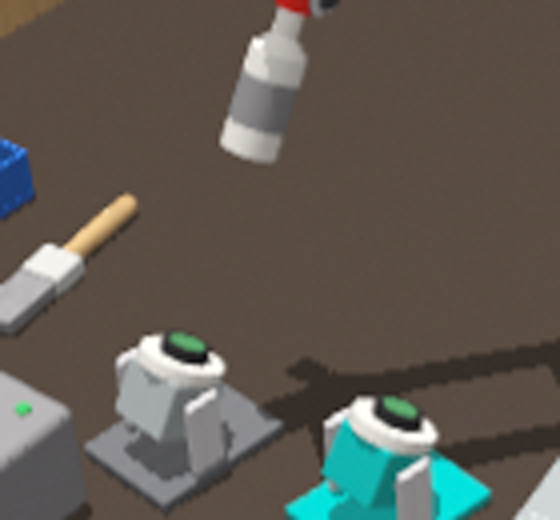

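View pics/top8.png

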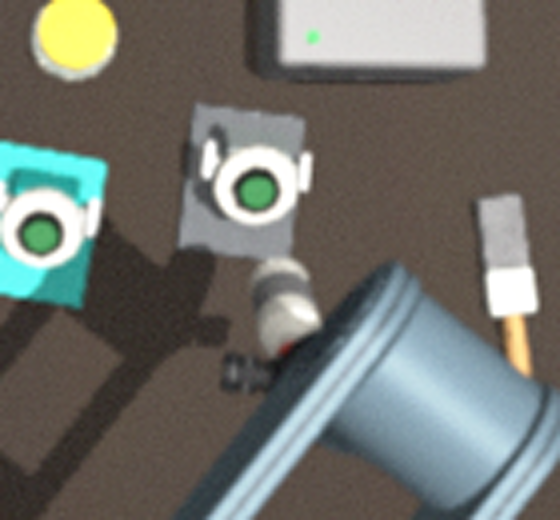

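```bash
cat > fin.py <<'E'
from h import *
import sys
from plant import env
k=sys.argv[1];bs=eval(sys.argv[2]);bt=eval(sys.argv[3]);f=eval(sys.argv[4]) if len(sys.argv)>4 else ((.12,.55),(.15,.5))
s,t=load("scene"+k),load("top"+k)
o=env.get_obs();M=R.from_quat(o["tcp_rot"]).as_matrix();g=o["eef_pos"]-.019*M[:,2]
print("tcp",o["eef_pos"])
axs,xs,es,Ns,ms=axisfit(s,bs,M[:,1],*f[0],dbg=f"pics/fs{k}.png")
axt,xt,et,Nt,mt=axisfit(t,bt,M[:,1],*f[1],dbg=f"pics/ft{k}.png")
a=np.cross(Ns,Nt);a/=np.linalg.norm(a);a*=np.sign(a[2])
hd=lambda a:f"tilt {np.degrees(np.arccos(a[2])):.2f} head {np.degrees(np.arctan2(a[1],a[0])):.2f}"
print("two-view",np.round(a,3),hd(a))
ca,cp=cylfit(s,ms,axs)
# point on the axis: intersection of the two planes nearest g, i.e. solve
P=np.linalg.lstsq(np.array([Ns,Nt,a]),np.array([Ns@s["xyz"],Nt@t["xyz"],a@g]),rcond=None)[0]
print("axis pt minus grasp, tool xyz mm",np.round((P-g)@M*1e3,1))
# base end
def base(d,m,N,a):
    e0,e1=project(d,[P-.06*a,P-.12*a]);e=(e1-e0)/np.linalg.norm(e1-e0);nn=np.array([-e[1],e[0]])
    p=np.argwhere(m)[:,::-1]-e0;g_=abs(p@nn)<2.0;end=e0+e*((p[g_]@e).max()+.5)
    u=np.cross(N,a);u/=np.linalg.norm(u);u*=-np.sign(u@(P-d["xyz"]))
    r=rays(d,end)[0]
    A=np.array([r,-a]).T;x=np.linalg.lstsq(A,P+.022*u-d["xyz"],rcond=None)[0]
    return P+x[1]*a,-x[1]
am=a
for nm,d,m,N in(("scene",s,ms,Ns),("top",t,mt,Nt)):
    b,L=base(d,m,N,am);print(nm,"base",np.round(b,4),"axial base->grasp mm",round(L*1e3,1))
E
python3 fin.py 8 "(240,80,40,42)" "(385,220,30,29)"
python3 - <<'E'
from h import *
for k in"08":
  ds=[load("top"+k),load("scene"+k)];cs=[]
  for d,(u,v,w,h_) in zip(ds,((368,180,50,52),(225,155,40,35))):
    h=cv2.cvtColor(d["pixels"],cv2.COLOR_RGB2HSV)[v:v+h_,u:u+w].astype(int);m=(h[...,0]>40)&(h[...,0]<90)&(h[...,1]>60)
    n,l,st,c=cv2.connectedComponentsWithStats(m.astype(np.uint8));i=1+np.argmax(st[1:,4]);c=c[i]+[u,v];cs.append(c);print(st[i],c,onplane(d,c,.1))
  print(tri(ds,cs))
E
```

```text
tcp [ 0.50985436 -0.25586324  0.33625645]
area 562 width px [16.5 16.8 16.2 16.8 16.8 16.8 16.8 16.8 16.2 16.8 16.8] L 43.3 axis [-0.499  0.055  0.865] tilt 30.13
area 722 width px [13.1 17.1 19.4 21.6 23.4 26.1 28.3 29.7 30.6] L 38.1 axis [ 0.384 -0.042  0.922] tilt 22.72
two-view [-0.185  0.268  0.945] tilt 19.04 head 124.64
cyl n 256 rms mm 2.54 axis [-0.474  0.075  0.877] tilt 28.68 head 171.0 sd deg [1.14 1.03]
axis pt minus grasp, tool xyz mm [-45.   29.1  -2.6]
scene base [ 0.5795 -0.2635  0.2467] axial base->grasp mm 117.6
top base [ 0.604  -0.2989  0.1221] axial base->grasp mm 249.4
[22 23  9  9 66] [393.83333333 207.37878788] [[ 0.66150599 -0.27428083  0.1       ]]
[17  8  9  5 31] [246.12903226 165.12903226] [[ 0.65810265 -0.27539065  0.1       ]]
(array([ 0.6609145 , -0.27324612,  0.10309271]), [np.float64(0.0005908651139868117), np.float64(0.0005908651139866775)])
[22 23  9  9 66] [393.83333333 207.37878788] [[ 0.66150599 -0.27428083  0.1       ]]
[17  8  9  5 31] [246.12903226 165.12903226] [[ 0.65810265 -0.27539065  0.1       ]]
(array([ 0.6609145 , -0.27324612,  0.10309271]), [np.float64(0.0005908651139868117), np.float64(0.0005908651139866775)])
```

```bash
cd pics; python3 -c "
import cv2,numpy as np
a=cv2.imread('fs8.png');b=cv2.imread('ft8.png');c=np.zeros((260,a.shape[1]+b.shape[1],3),np.uint8);c[:a.shape[0],:a.shape[1]]=a;c[:b.shape[0],a.shape[1]:]=b;cv2.imwrite('m8.png',c)"
```

```text
(no output)
```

View pics/m8.png

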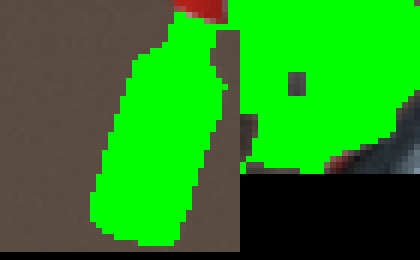

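```bash
python3 - <<'E'
s=open("h.py").read()
s=s.replace("m*=k\n","m*=k\n    zz=cv2.medianBlur(cloud(d)[...,2].astype(np.float32),3);m*=(zz>ZMIN).astype(np.uint8)\n",1).replace("def axisfit","ZMIN=0.15\ndef axisfit",1)
open("h.py","w").write(s)
E
python3 fin.py 8 "(240,80,40,42)" "(385,215,32,35)"
cd pics; python3 -c "
import cv2,numpy as np
a=cv2.imread('fs8.png');b=cv2.imread('ft8.png');c=np.zeros((260,a.shape[1]+b.shape[1],3),np.uint8);c[:a.shape[0],:a.shape[1]]=a;c[:b.shape[0],a.shape[1]:]=b;cv2.imwrite('m8b.png',c)"
```

```text
tcp [ 0.50985436 -0.25586324  0.33625645]
area 478 width px [15.2 15.3 14.9 13.9 14.  14.6 14.6 13.9 14.3 14.9 15.6] L 37.5 axis [-0.468  0.052  0.882] tilt 28.1
area 280 width px [13.  15.  16.  17.  16.1 15.1 15.1 15.1 14.1] L 23.0 axis [-0.689  0.076  0.721] tilt 43.9
two-view [-0.332  0.152  0.931] tilt 21.43 head 155.47
cyl n 215 rms mm 2.57 axis [-0.48   0.08   0.874] tilt 29.13 head 170.5 sd deg [1.4  1.13]
axis pt minus grasp, tool xyz mm [-20.3   7.   -6.7]
scene base [ 0.5739 -0.2707  0.2413] axial base->grasp mm 129.6
top base [ 0.5792 -0.2732  0.2263] axial base->grasp mm 145.7
```

View pics/m8b.png

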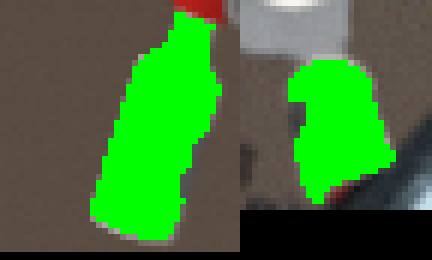

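```bash
sed -i 's/^ZMIN=0.15/ZMIN=-9/' h.py
cat > so.py <<'E'
from h import *
import sys
def run(k,bs,tcp,yaw,f=(.12,.55)):
    s=load("scene"+k);y=np.radians(yaw);M=np.array([[np.cos(y),np.sin(y),0],[np.sin(y),-np.cos(y),0],[0,0,-1.]]);g=np.array(tcp)+[0,0,.019]
    a,x0,e,N,m=axisfit(s,bs,M[:,1],*f)
    P=np.linalg.solve(np.array([N,M[:,1],a]),[N@s["xyz"],M[:,1]@g,a@g])
    e0,e1=project(s,[P-.06*a,P-.12*a]);e=(e1-e0)/np.linalg.norm(e1-e0);nn=np.array([-e[1],e[0]])
    p=np.argwhere(m)[:,::-1]-e0;q=abs(p@nn)<2;end=e0+e*((p[q]@e).max()+.5)
    u=np.cross(N,a);u/=np.linalg.norm(u);u*=-np.sign(u@(P-s["xyz"]))
    r=rays(s,end)[0];x=np.linalg.lstsq(np.array([r,-a]).T,P+.022*u-s["xyz"],rcond=None)[0];b=P+x[1]*a
    res=np.array([r,-a]).T@x-(P+.022*u-s["xyz"])
    print(k,"axis pt - grasp tool mm",np.round((P-g)@M*1e3,1),"base",np.round(b,4),"L",round(-x[1]*1e3,1),"base-tcp in tool mm",np.round((b-tcp)@M*1e3,1))
    ca,cp=cylfit(s,m,a);w=cp-g;print("   cyl axis pt-grasp",np.round((w-(w@ca)*ca)@M*1e3,1))
    return b,a,M
if __name__=="__main__":
    run("6","x" and (345,130,46,46),[.5723,.1605,.3394],108.14)
    run("7",(345,130,46,46),[.5804,.1618,.3385],108.34)
    run("8",(240,80,40,42),[.5098,-.2559,.3362],173.67)
E
python3 so.py
```

```text
area 646 width px [18.2 18.7 18.2 18.2 18.8 18.9 18.8 18.8 18.9 18.8 18.8] L 44.9 axis [-0.137  0.417  0.899] tilt 26.04
6 axis pt - grasp tool mm [-5.7 -0.  -2.8] base [0.5928 0.0979 0.238 ] L 137.1 base-tcp in tool mm [-65.9  -0.  101.4]
cyl n 292 rms mm 1.61 axis [-0.133  0.427  0.895] tilt 26.54 head 107.3 sd deg [0.57 0.47]
   cyl axis pt-grasp [-6.1 -0.1 -3. ]
area 672 width px [18.  18.7 18.8 18.8 18.8 18.8 18.8 19.4 19.4 19.4 18.8] L 48.0 axis [-0.152  0.459  0.875] tilt 28.94
7 axis pt - grasp tool mm [-6.   0.  -3.3] base [0.6032 0.0929 0.2405] L 137.5 base-tcp in tool mm [-72.6   0.   98. ]
cyl n 299 rms mm 1.71 axis [-0.15   0.478  0.865] tilt 30.09 head 107.5 sd deg [0.6  0.51]
   cyl axis pt-grasp [-5.3  0.2 -3.1]
area 562 width px [16.5 16.8 16.2 16.8 16.8 16.8 16.8 16.8 16.2 16.8 16.8] L 43.3 axis [-0.499  0.055  0.865] tilt 30.12
8 axis pt - grasp tool mm [-5.2 -0.  -3. ] base [ 0.5834 -0.2641  0.2396] L 137.1 base-tcp in tool mm [-74.   -0.   96.6]
cyl n 256 rms mm 2.54 axis [-0.474  0.075  0.877] tilt 28.68 head 171.0 sd deg [1.14 1.03]
   cyl axis pt-grasp [-6.9  0.4 -3.8]
```

Request:
send_rows(
  deltas=[
    [1,-0.5,0,1,0],
    [1,-1,-0.1,2,0],
    [1,-1.6,-0.1,3,0],
    [1,-2.2,-0.1,4,0],
    [1,-2.5,-0.2,4.7,0],
    [1,-2.8,-0.2,5.2,0],
    [1,-2.8,-0.2,5.2,0],
    [1,-2.8,-0.2,5.2,0],
    [1,-2.8,-0.2,5.2,0],
  ],
)

```text
t: 17.4
eef_pos: [0.5371, -0.2623, 0.2846]
tcp_rot: [0.056, 0.998, -0.0, 0.0]
contact_force: [-0.5, 0.0, -2.0]
finger_gap: 0.0269
```

Run:
```python
from h import *
from plant import get_image
delta([.5379,-.2607,.2841],173.5)
for n in("scene","top"):
    d=get_image(n); pickle.dump(d,open(f"{n}9.pkl","wb"))
    u,v,w,h=(200,80,140,130) if n=="scene" else(330,160,140,130)
    cv2.imwrite(f"pics/{n}9.png",cv2.resize(d["pixels"][v:v+h,u:u+w,::-1],None,fx=4,fy=4,interpolation=cv2.INTER_CUBIC))
```

```text
t 17.4 tcp [ 0.5371 -0.2623  0.2846] yaw 173.63 tilt 0.06 gap 0.0269 F [-0.5  0.  -2. ] q [-0.64  0.32  1.33 -0.    1.5  -2.1 ]
-> delta cm [-0.06  0.17  0.05] turn 0.13
```

View pics/scene9.png

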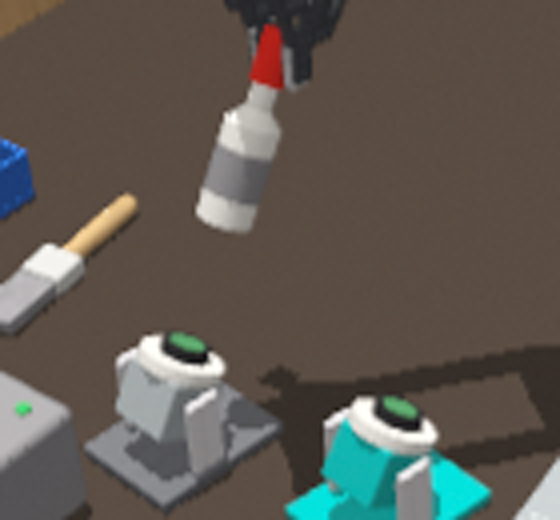

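View pics/top9.png

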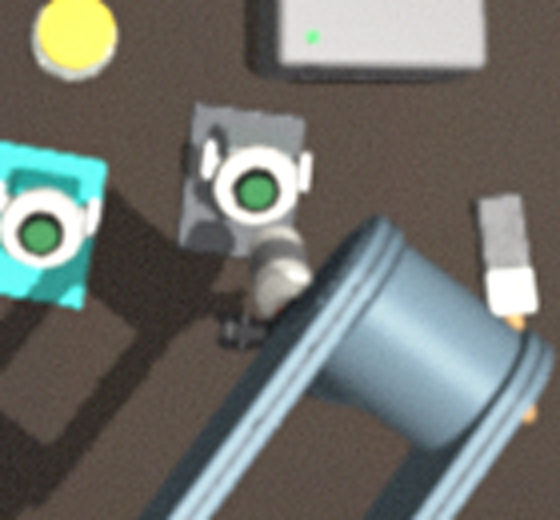

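```bash
cat > ov.py <<'E'
from h import *
import sys
from so import run
from plant import env
k=sys.argv[1];bs=eval(sys.argv[2])
o=env.get_obs();M=R.from_quat(o["tcp_rot"]).as_matrix();yaw=np.degrees(np.arctan2(M[1,0],M[0,0]))
b,a,_=run(k,bs,o["eef_pos"],yaw)
lens=np.array([.660,-.2745,.1]);hd=np.radians(173.5);n=np.array([np.sin(np.pi/6)*np.cos(hd),np.sin(np.pi/6)*np.sin(hd),np.cos(np.pi/6)])
w=b-lens;print("base: along",round(w@n*1e3,1),"lateral",np.round((w-(w@n)*n)*1e3,1),"angle",round(np.degrees(np.arccos(a@n)),2))
for nm in("scene","top"):
    d=load(nm+k);u,v,ww,h=(200,80,140,130) if nm=="scene" else(330,160,140,130)
    im=cv2.resize(d["pixels"][v:v+h,u:u+ww,::-1],None,fx=4,fy=4,interpolation=cv2.INTER_CUBIC)
    pr=lambda X:((project(d,X)-[u,v]+.5)*4).astype(int)
    L=pr(np.array([lens+n*x for x in(0,.1,.252)]));cv2.polylines(im,[L],False,(255,0,255),1);cv2.circle(im,tuple(map(int,L[1])),3,(255,0,255),1)
    B=pr(np.array([b,b+.152*a]));cv2.polylines(im,[B],False,(0,0,255),1)
    e1=np.cross(a,[0,1,0]);e1/=np.linalg.norm(e1);e2=np.cross(a,e1)
    for t in(0,.08):cv2.polylines(im,[pr(np.array([b+t*a+.022*(np.cos(x)*e1+np.sin(x)*e2) for x in np.arange(0,6.3,.2)]))],False,(255,255,0),1)
    cv2.polylines(im,[pr(np.array([lens+.02*(np.cos(x)*e1+np.sin(x)*e2) for x in np.arange(0,6.3,.2)]))],False,(255,255,0),1)
    cv2.imwrite(f"pics/ov_{nm}{k}.png",im)
E
python3 ov.py 9 "(235,95,45,45)"
```

```text
area 565 width px [15.9 16.2 16.5 16.8 16.8 16.2 16.5 16.8 16.5 16.8 16.8] L 45.5 axis [-0.498  0.056  0.865] tilt 30.08
9 axis pt - grasp tool mm [-5.6 -0.  -3.3] base [ 0.6109 -0.2705  0.1882] L 137.0 base-tcp in tool mm [-74.3  -0.   96.3]
cyl n 249 rms mm 2.76 axis [-0.486  0.064  0.871] tilt 29.38 head 172.5 sd deg [1.26 1.16]
   cyl axis pt-grasp [-5.8 -0.9 -3.3]
base: along 101.0 lateral [ 1.1 -1.8  0.8] angle 0.1
```

View pics/ov_scene9.png

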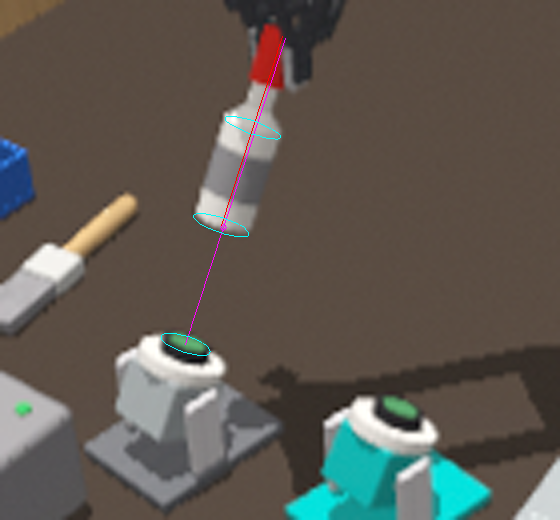

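View pics/ov_top9.png

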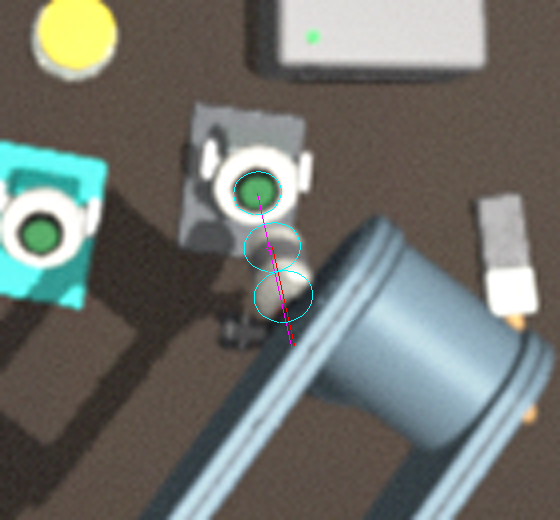

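Run:
```python
from h import *
d=load("top9");u,v,w,h=380,195,40,50
a=cv2.resize(d["pixels"][v:v+h,u:u+w,::-1],None,fx=10,fy=10,interpolation=cv2.INTER_NEAREST)
z=cloud(d)[v:v+h,u:u+w,2];b=cv2.resize((np.clip(z/.4,0,1)*255).astype(np.uint8),None,fx=10,fy=10,interpolation=cv2.INTER_NEAREST);b=cv2.applyColorMap(b,cv2.COLORMAP_JET)
cv2.imwrite("pics/t9z.png",np.hstack([a,b]))
d=load("scene9");u,v,w,h=240,80,40,60
a=cv2.resize(d["pixels"][v:v+h,u:u+w,::-1],None,fx=10,fy=10,interpolation=cv2.INTER_NEAREST)
cv2.imwrite("pics/s9z.png",a)
```

```text
(no output)
```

View pics/t9z.png

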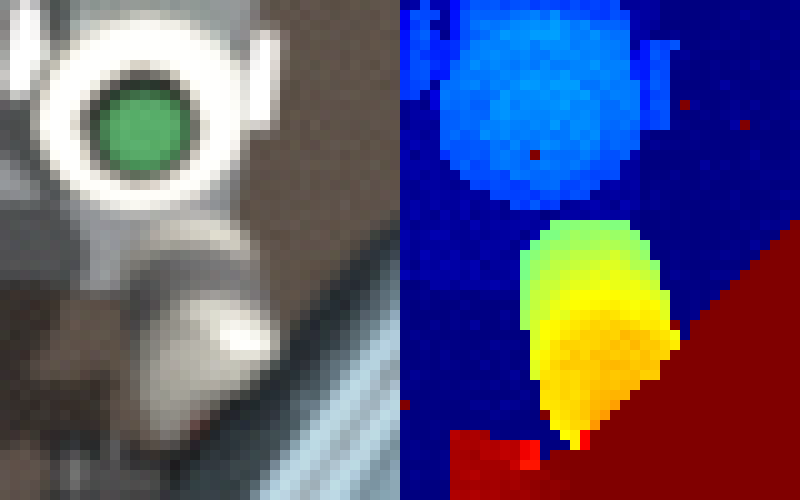

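View pics/s9z.png

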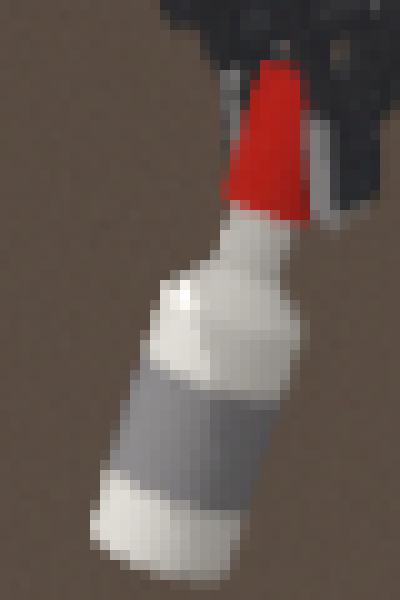

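```bash
cat > tv.py <<'E'
from h import *
import sys
from plant import env
def mids(p,e,lo,hi):
    x0=p.mean(0)
    for _ in range(6):
        nn=np.array([-e[1],e[0]]);s=(p-x0)@e;q=(p-x0)@nn;mm=[]
        f=s.max()-s
        for a in np.arange(lo,hi,1.):
            g=(f>=a-.5)&(f<a+1)
            if g.sum()>4:mm.append(x0+e*s[g].mean()+nn*(q[g].max()+q[g].min())/2)
        mm=np.array(mm);vx,vy,a0,b0=cv2.fitLine(mm.astype(np.float32),cv2.DIST_L2,0,.01,.01).ravel();e=np.array([vx,vy])*np.sign(e@[vx,vy]);x0=np.array([a0,b0])
    s=(p-x0)@e;nn=np.array([-e[1],e[0]]);q=(p-x0)@nn
    end=x0+e*(s[abs(q)<2].max()+.5)
    return x0,e,end
def run(k,bs,bt,rs,rt):
    s,t=load("scene"+k),load("top"+k);o=env.get_obs();M=R.from_quat(o["tcp_rot"]).as_matrix();g=o["eef_pos"]-.019*M[:,2]
    h=cv2.cvtColor(s["pixels"],cv2.COLOR_RGB2LAB).astype(float);u,v,w,hh=bs
    bg=np.median(h[v:v+hh,u:u+5].reshape(-1,3),0);D=np.linalg.norm(h-bg,axis=2);h2=cv2.cvtColor(s["pixels"],cv2.COLOR_RGB2HSV)
    ms=np.zeros((400,640),np.uint8);ms[v:v+hh,u:u+w]=((D>28)&(h2[...,1]<90)&(h2[...,2]>80))[v:v+hh,u:u+w]
    z=cloud(t)[...,2];u,v,w,hh=bt;mt=np.zeros((400,640),np.uint8);mt[v:v+hh,u:u+w]=((z>.15)&(z<.32))[v:v+hh,u:u+w]
    out=[]
    for nm,d,m,e,(lo,hi) in(("s",s,ms,np.array([-.2,.97]),rs),("t",t,mt,np.array([-.2,-.97]),rt)):
        n,l,st,c=cv2.connectedComponentsWithStats(m);m=l==1+np.argmax(st[1:,4]);p=np.argwhere(m)[:,::-1].astype(float)
        x0,e,end=mids(p,e,lo,hi);A,B=rays(d,[x0-10*e,x0+10*e]);N=np.cross(A,B);N/=np.linalg.norm(N)
        ax=np.cross(N,M[:,1]);ax/=np.linalg.norm(ax);ax*=np.sign(ax[2])
        print(nm,m.sum(),"x0",np.round(x0,2),"e",np.round(e,3),"end",np.round(end,1),"in-plane tilt",round(np.degrees(np.arccos(ax[2])),2),"N.(g)mm",round(1e3*N@(g-d["xyz"]),1),"N",np.round(N,2)); out.append((d,N,end,m))
    a=np.cross(out[0][1],out[1][1]);a/=np.linalg.norm(a);a*=np.sign(a[2]);print("two-view tilt",round(np.degrees(np.arccos(a[2])),2),"head",round(np.degrees(np.arctan2(a[1],a[0])),2))
    P=np.linalg.solve(np.array([out[0][1],out[1][1],a]),[out[0][1]@s["xyz"],out[1][1]@t["xyz"],a@g]);print("axis-grasp tool mm",np.round((P-g)@M*1e3,1))
    for d,N,end,m in out:
        uu=np.cross(N,a);uu/=np.linalg.norm(uu);uu*=-np.sign(uu@(P-d["xyz"]))
        if d is t: # top camera: base end rim may be the far side
            pass
        x=np.linalg.lstsq(np.array([rays(d,end)[0],-a]).T,P+.022*uu-d["xyz"],rcond=None)[0];b=P+x[1]*a
        print("base",np.round(b,4),"L",round(-1e3*x[1],1),"view.a",round(float((P-d["xyz"])@a/np.linalg.norm(P-d["xyz"])),2))
    b=P-.1335*a;print("base with L=133.5",np.round(b,4))
    lens=np.array([.660,-.2745,.1]);hd=np.radians(173.5);n=np.array([.5*np.cos(hd),.5*np.sin(hd),np.cos(np.pi/6)])
    w=b-lens;print("along",round(w@n*1e3,1),"lat",np.round((w-(w@n)*n)*1e3,1),"ang",round(np.degrees(np.arccos(a@n)),2))
if __name__=="__main__": run(sys.argv[1],*map(eval,sys.argv[2:6]))
E
python3 tv.py 9 "(238,95,40,45)" "(388,214,30,40)" "(5,24)" "(4,13)"
```

```text
s 432 x0 [257.18 122.77] e [-0.291  0.957] end [252.9 136.8] in-plane tilt 28.53 N.(g)mm -11.4 N [ 0.49 -0.81  0.31]
t 256 x0 [398.9  224.65] e [-0.193 -0.981] end [397.2 216.2] in-plane tilt 32.36 N.(g)mm -2.3 N [ 0.19 -0.96  0.19]
two-view tilt 25.68 head 167.6
axis-grasp tool mm [-23.3   7.2 -10.8]
base [ 0.6161 -0.2698  0.1971] L 130.2 view.a -0.27
base [ 0.6055 -0.2675  0.2198] L 104.9 view.a -0.91
base with L=133.5 [ 0.6175 -0.2701  0.194 ]
along 102.8 lat [ 8.6 -1.5  5. ] ang 5.12
```

```bash
cat > rel.py <<'E'
from h import *
import sys
from plant import env
from tv import mids
k=sys.argv[1];bs,bt=eval(sys.argv[2]),eval(sys.argv[3])
s,t=load("scene"+k),load("top"+k);o=env.get_obs();M=R.from_quat(o["tcp_rot"]).as_matrix()
for lo,hi in((.1,.5),(.12,.6),(.2,.6)):
    ax,x0,e,Ns,ms=axisfit(s,bs,M[:,1],lo,hi)
    print(" scene: lens off axis plane mm",round(1e3*Ns@(onplane(s,[246.13,165.1],.1)[0]-s["xyz"]),1),"N",np.round(Ns,2))
z=cloud(t)[...,2];u,v,w,hh=bt;mt=np.zeros((400,640),bool);mt[v:v+hh,u:u+w]=((z>.15)&(z<.32))[v:v+hh,u:u+w]
p=np.argwhere(mt)[:,::-1].astype(float)
for r in((3,11),(4,13),(5,12)):
    x0,e,end=mids(p,np.array([-.2,-.97]),*r);A,B=rays(t,[x0-10*e,x0+10*e]);N=np.cross(A,B);N/=np.linalg.norm(N)
    print(" top: lens off plane mm",round(1e3*N@(onplane(t,[393.9,207.4],.1)[0]-t["xyz"]),1),"x0",x0,"e",e,"N",np.round(N,2),"end",end)
E
python3 rel.py 9 "(235,95,45,45)" "(388,214,30,40)"
```

```text
area 565 width px [16.2 16.2 16.2 16.5 16.8 16.2 16.5 16.8 16.8 16.8] L 45.5 axis [-0.493  0.056  0.868] tilt 29.73
 scene: lens off axis plane mm -1.9 N [ 0.48 -0.82  0.32]
area 565 width px [15.9 16.2 16.5 16.8 16.8 16.2 16.5 16.8 16.5 16.8 16.8 16.8] L 45.5 axis [-0.5    0.056  0.864] tilt 30.18
 scene: lens off axis plane mm -2.6 N [ 0.47 -0.82  0.33]
area 565 width px [16.5 16.8 16.8 16.2 16.2 16.8 16.5 16.8 16.8 16.8] L 45.6 axis [-0.516  0.058  0.855] tilt 31.27
 scene: lens off axis plane mm -4.6 N [ 0.47 -0.82  0.34]
 top: lens off plane mm -5.1 x0 [398.56796 223.1509 ] e [-0.19337358 -0.98112518] N [ 0.19 -0.96  0.19] end [397.20828086 216.25223686]
 top: lens off plane mm -5.2 x0 [398.89615 224.64806] e [-0.19319661 -0.98116004] N [ 0.19 -0.96  0.19] end [397.24171085 216.24589876]
 top: lens off plane mm -4.5 x0 [398.86826 224.62479] e [-0.20364805 -0.97904414] N [ 0.2  -0.96  0.19] end [397.12724463 216.25482342]
```

```bash
cat >> rel.py <<'E'
hd=np.radians(173.5);n=np.array([.5*np.cos(hd),.5*np.sin(hd),np.cos(np.pi/6)])
ax,x0s,es,Ns,ms=axisfit(s,bs,M[:,1],.12,.6)
for nm,d,N,c in(("scene",s,Ns,[246.13,165.1]),("top",t,N,[393.9,207.4])):
    l=onplane(d,c,.1)[0];print(nm,"line-of-sight minus axis, along N mm, at 0.1/0.14/0.18:",[round(1e3*N@(l+q*n-d["xyz"]),1) for q in(.1,.14,.18)],"N",np.round(N,3))
E
python3 rel.py 9 "(235,95,45,45)" "(388,214,30,40)"|tail -2
```

```text
scene line-of-sight minus axis, along N mm, at 0.1/0.14/0.18: [np.float64(-2.4), np.float64(-2.4), np.float64(-2.3)] N [ 0.473 -0.818  0.327]
top line-of-sight minus axis, along N mm, at 0.1/0.14/0.18: [np.float64(-3.6), np.float64(-3.2), np.float64(-2.9)] N [ 0.205 -0.96   0.191]
```

Request:
send_rows(
  deltas=[
    [1,-0.05,0.15,0.12,0],
    [1,-0.1,0.3,0.25,0],
    [1,-0.1,0.3,0.25,0],
    [1,-0.1,0.3,0.25,0],
    [1,-0.1,0.3,0.25,0],
  ],
)

```text
t: 18.0
eef_pos: [0.5384, -0.2592, 0.2815]
tcp_rot: [0.055, 0.998, -0.0, -0.0]
contact_force: [-0.3, -0.0, -1.8]
finger_gap: 0.0269
```

```bash
python3 - <<'E'
from h import *
from plant import get_image
delta([.5386,-.2595,.282],173.5)
for n in("scene","top"):
    d=get_image(n); pickle.dump(d,open(f"{n}A.pkl","wb")); cv2.imwrite(f"pics/{n}Afull.png",d["pixels"][:,:,::-1])
E
python3 rel.py A "(235,95,45,45)" "(388,214,30,40)"|tail -2;python3 ov.py A "(235,95,45,45)"
```

```text
t 18.0 tcp [ 0.5384 -0.2592  0.2815] yaw 173.64 tilt 0.0 gap 0.0269 F [-0.3 -0.  -1.8] q [-0.64  0.32  1.33 -0.    1.49 -2.1 ]
-> delta cm [-0.02 -0.02 -0.05] turn 0.14
scene line-of-sight minus axis, along N mm, at 0.1/0.14/0.18: [np.float64(1.4), np.float64(0.2), np.float64(-0.9)] N [ 0.492 -0.816  0.303]
top line-of-sight minus axis, along N mm, at 0.1/0.14/0.18: [np.float64(-0.2), np.float64(-0.3), np.float64(-0.4)] N [ 0.223 -0.956  0.188]
area 529 width px [15.8 16.5 15.8 16.1 16.5 13.9 16.5 16.5 16.8 16.5 16.8] L 37.8 axis [-0.454  0.051  0.89 ] tilt 27.16
A axis pt - grasp tool mm [-10.5  -0.   -5.4] base [ 0.6108 -0.2673  0.1843] L 136.6 base-tcp in tool mm [-72.8  -0.   97.1]
cyl n 242 rms mm 2.64 axis [-0.476  0.073  0.876] tilt 28.79 head 171.3 sd deg [1.14 1.04]
   cyl axis pt-grasp [-6.2  0.  -3.4]
base: along 97.9 lateral [-0.6  1.6 -0.5] angle 2.85
```

View pics/ov_sceneA.png

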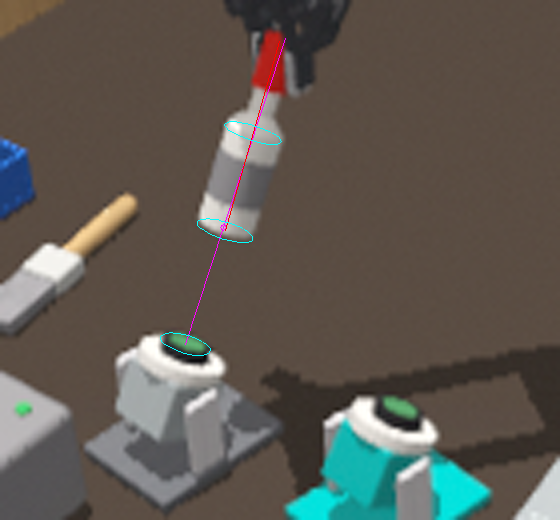

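View pics/ov_topA.png

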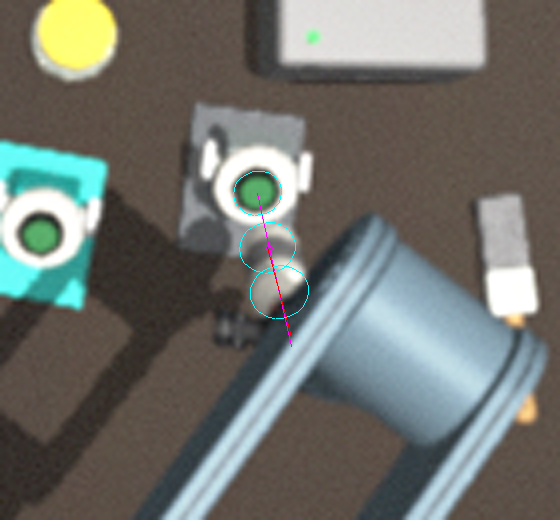

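View pics/sceneAfull.png

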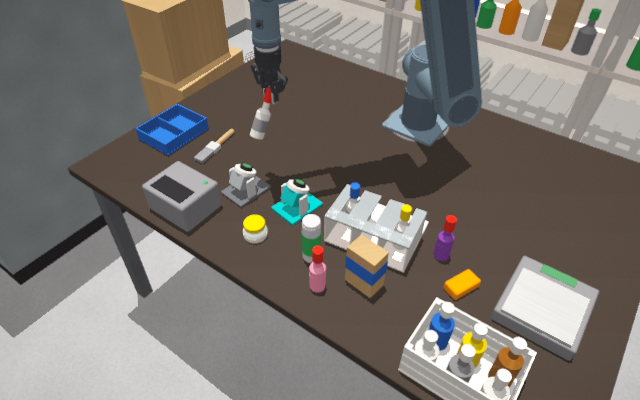

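Request:
send_rows(
  deltas=[
    [1,0,0,0,0],
    [1,0,0,0,0],
    [1,0,0,0,0],
    [1,0,0,0,0],
    [1,0,0,0,0],
  ],
)

```text
t: 18.6
eef_pos: [0.5384, -0.2593, 0.2814]
tcp_rot: [0.055, 0.998, -0.0, -0.0]
contact_force: [-0.4, -0.9, -1.8]
finger_gap: 0.0265
```

```bash
python3 - <<'E'
from h import *
from plant import get_image,env
s=get_image("scene");pickle.dump(s,open("sceneB.pkl","wb"));t=get_image("top");pickle.dump(t,open("topB.pkl","wb"))
o=env.get_obs();print(o["eef_pos"],o["dq"].round(3),o["finger_gap"])
for n,d in(("scene",s),("top",t)):
    a=cv2.GaussianBlur(load(n+"0")["pixels"],(3,3),0).astype(int);b=cv2.GaussianBlur(d["pixels"],(3,3),0).astype(int)
    D=(abs(a-b).max(2)>60).astype(np.uint8);k,l,st,c=cv2.connectedComponentsWithStats(D);print(n,[(x[:5].tolist()) for x in st[1:] if x[4]>8])
E
python3 rel.py B "(235,95,45,45)" "(388,214,30,40)"|tail -2;python3 ov.py B "(235,95,45,45)"
```

```text
[ 0.53838453 -0.25928075  0.28143403] [-0.002 -0.     0.    -0.001 -0.001 -0.001] 0.02661086229416268
scene [[248, 0, 33, 57, 772], [367, 0, 51, 81, 3045], [420, 0, 62, 107, 3998], [278, 2, 22, 40, 470], [266, 19, 3, 7, 12], [417, 40, 4, 8, 18], [424, 64, 13, 16, 87], [250, 89, 24, 50, 432], [390, 106, 13, 17, 133], [438, 112, 15, 12, 84], [437, 117, 5, 7, 21], [402, 128, 9, 8, 32], [369, 201, 12, 21, 189], [365, 233, 13, 11, 73]]
top [[256, 212, 9, 10, 74], [375, 215, 12, 8, 72], [336, 217, 19, 19, 130], [311, 216, 155, 184, 8294], [394, 224, 12, 12, 93], [245, 359, 38, 41, 874], [301, 363, 13, 11, 76], [511, 366, 6, 4, 18], [282, 381, 9, 19, 108], [479, 380, 75, 20, 736], [367, 390, 29, 10, 154]]
scene line-of-sight minus axis, along N mm, at 0.1/0.14/0.18: [np.float64(1.4), np.float64(0.4), np.float64(-0.6)] N [ 0.489 -0.817  0.306]
top line-of-sight minus axis, along N mm, at 0.1/0.14/0.18: [np.float64(-0.2), np.float64(-0.3), np.float64(-0.4)] N [ 0.223 -0.956  0.188]
area 537 width px [15.8 16.8 16.5 16.1 16.5 16.1 16.5 16.5 16.5 16.5 16.8] L 37.8 axis [-0.462  0.052  0.885] tilt 27.73
B axis pt - grasp tool mm [-9.4 -0.  -4.9] base [ 0.611  -0.2674  0.1843] L 136.8 base-tcp in tool mm [-73.   -0.   97.2]
cyl n 250 rms mm 2.65 axis [-0.463  0.057  0.884] tilt 27.84 head 173.0 sd deg [1.13 1.04]
   cyl axis pt-grasp [-7.7 -1.6 -4.1]
base: along 97.7 lateral [-0.5  1.6 -0.4] angle 2.27
```

```bash
cat > sub.py <<'E'
# sub-pixel: brightness profile across axis; edges at half height between table and bottle
from h import *
from scipy.ndimage import map_coordinates
def axis(k,b0,b1,Y,g):
    d=load("scene"+k);im=d["pixels"].astype(float)
    img=im[...,2]-0.0   # blue channel: brown table low, white/grey high, red cap low
    B0,B1=project(d,[b0,b1])
    for _ in range(4):
        e=(B1-B0);L=np.linalg.norm(e);e/=L;nn=np.array([-e[1],e[0]]);M=[];Wd=[]
        for f in list(np.arange(.06,.5,.02))+list(np.arange(.63,.72,.02)):
            c=B0+e*L*f;q=np.arange(-14,14.01,.1);p=c[:,None]+nn[:,None]*q
            v=map_coordinates(img,[p[1],p[0]],order=1)
            wmax=13 if f<.55 else 6
            ins=np.median(v[abs(q)<3]) ;h=(ins+62)/2 if ins>90 else None
            if h is None: continue
            i0=np.argmin(abs(q));r=i0
            while r<len(q)-1 and v[r]>h:r+=1
            l=i0
            while l>0 and v[l]>h:l-=1
            if q[r]-q[l]<2*wmax: M.append(c+nn*(q[r]+q[l])/2);Wd.append((round(f,2),round(q[r]-q[l],1)))
        M=np.array(M);vx,vy,x,y=cv2.fitLine(M.astype(np.float32),cv2.DIST_HUBER,0,.01,.01).ravel();e2=np.array([vx,vy])*np.sign(vx*e[0]+vy*e[1])
        P=np.array([x,y]);B0=P+e2*((B0-P)@e2);B1=P+e2*((B1-P)@e2)
    A,B=rays(d,[B0,B1]);N=np.cross(A,B);N/=np.linalg.norm(N);a=np.cross(N,Y);a/=np.linalg.norm(a);a*=np.sign(a[2])
    n2=np.array([-e2[1],e2[0]]);r=(M-P)@n2
    print(k,"tilt",round(np.degrees(np.arccos(a[2])),2),"resid px",round(r.std(),2),"g off",round(1e3*N@(g-d["xyz"]),1),Wd[::6],Wd[-3:])
for k,tcp,yaw,th in(("6",[.5723,.1605,.3394],108.14,26),("7",[.5804,.1618,.3385],108.34,29.5),("8",[.5098,-.2559,.3362],173.67,29.5),("9",[.5371,-.2623,.2846],173.63,29.5),("A",[.5384,-.2592,.2815],173.64,29.5),("B",[.5384,-.2593,.2814],173.64,29.5)):
    y=np.radians(yaw);X=np.array([np.cos(y),np.sin(y),0]);Y=np.array([np.sin(y),-np.cos(y),0]);t=np.radians(th);a=np.sin(t)*X+np.array([0,0,np.cos(t)])
    g=np.array(tcp)+[0,0,.019];P=g-.0055*X+[0,0,.003];axis(k,P-.135*a,P+.0185*a,Y,g)
E
python3 sub.py
```

```text
6 tilt 26.05 resid px 0.48 g off 8.0 [(np.float64(0.06), np.float64(18.1)), (np.float64(0.18), np.float64(17.0)), (np.float64(0.3), np.float64(14.7)), (np.float64(0.42), np.float64(14.6))] [(np.float64(0.48), np.float64(16.0)), (np.float64(0.63), np.float64(8.5)), (np.float64(0.65), np.float64(9.1))]
7 tilt 28.33 resid px 0.56 g off 9.7 [(np.float64(0.06), np.float64(18.2)), (np.float64(0.18), np.float64(17.0)), (np.float64(0.3), np.float64(14.7)), (np.float64(0.42), np.float64(14.4))] [(np.float64(0.48), np.float64(15.2)), (np.float64(0.63), np.float64(8.4)), (np.float64(0.65), np.float64(9.7))]
8 tilt 35.59 resid px 0.98 g off 3.4 [(np.float64(0.06), np.float64(13.9)), (np.float64(0.18), np.float64(11.1)), (np.float64(0.3), np.float64(10.3)), (np.float64(0.42), np.float64(15.0)), (np.float64(0.67), np.float64(6.7))] [(np.float64(0.67), np.float64(6.7)), (np.float64(0.69), np.float64(6.8)), (np.float64(0.71), np.float64(7.0))]
9 tilt 35.67 resid px 0.94 g off 3.7 [(np.float64(0.06), np.float64(13.7)), (np.float64(0.18), np.float64(10.8)), (np.float64(0.3), np.float64(10.1)), (np.flo
[... 154 characters left out ...]
(0.71), np.float64(6.8))]
A tilt 35.48 resid px 1.0 g off 3.4 [(np.float64(0.06), np.float64(13.7)), (np.float64(0.18), np.float64(10.7)), (np.float64(0.3), np.float64(10.1)), (np.float64(0.42), np.float64(14.4)), (np.float64(0.67), np.float64(6.6))] [(np.float64(0.67), np.float64(6.6)), (np.float64(0.69), np.float64(6.9)), (np.float64(0.71), np.float64(7.1))]
B tilt 35.37 resid px 1.02 g off 3.5 [(np.float64(0.06), np.float64(13.8)), (np.float64(0.18), np.float64(10.6)), (np.float64(0.3), np.float64(10.1)), (np.float64(0.42), np.float64(14.4)), (np.float64(0.67), np.float64(6.7))] [(np.float64(0.67), np.float64(6.7)), (np.float64(0.69), np.float64(6.8)), (np.float64(0.71), np.float64(7.0))]
```

```bash
python3 - <<'E'
s=open("sub.py").read()
a=s.index("            wmax");b=s.index("        M=np.array(M)")
new='''            w0=(8.3 if k not in "67" else 9.2) if f<.55 else (3.9 if k not in "67" else 4.2)
            from scipy.ndimage import gaussian_filter1d
            dv=gaussian_filter1d(np.gradient(v),5)
            def pk(sg):
                sel=np.where(abs(q*sg-w0)<2.5)[0];j=sel[np.argmax(-sg*dv[sel])]
                wt=np.clip(-sg*dv[max(0,j-12):j+13],0,None);return (wt*q[max(0,j-12):j+13]).sum()/wt.sum()
            lft,rgt=pk(-1),pk(1);M.append(c+nn*(lft+rgt)/2);Wd.append((float(round(f,2)),float(round(rgt-lft,1))))
'''
open("sub.py","w").write(s[:a]+new+s[b:])
E
python3 sub.py
```

```text
6 tilt nan resid px nan g off nan [(0.06, nan), (0.18, nan), (0.3, nan), (0.42, nan), (0.67, nan)] [(0.67, nan), (0.69, nan), (0.71, nan)]
7 tilt 28.46 resid px 0.4 g off 7.8 [(0.06, 17.0), (0.18, 16.9), (0.3, 15.2), (0.42, 17.2), (0.67, 9.0)] [(0.67, 9.0), (0.69, 11.1), (0.71, 4.4)]
8 tilt 29.19 resid px 0.07 g off 5.5 [(0.06, 14.4), (0.18, 15.2), (0.3, 14.7), (0.42, 14.9), (0.67, 6.5)] [(0.67, 6.5), (0.69, 6.7), (0.71, 6.8)]
9 tilt 29.17 resid px 0.09 g off 5.6 [(0.06, 14.2), (0.18, 14.6), (0.3, 14.7), (0.42, 14.6), (0.67, 6.9)] [(0.67, 6.9), (0.69, 6.6), (0.71, 6.6)]
A tilt 28.96 resid px 0.08 g off 5.7 [(0.06, 14.5), (0.18, 14.5), (0.3, 14.9), (0.42, 14.2), (0.67, 6.5)] [(0.67, 6.5), (0.69, 6.7), (0.71, 6.8)]
B tilt 28.99 resid px 0.08 g off 5.7 [(0.06, 14.5), (0.18, 14.5), (0.3, 14.9), (0.42, 14.3), (0.67, 6.4)] [(0.67, 6.4), (0.69, 6.7), (0.71, 6.6)]sub.py:18: RuntimeWarning: invalid value encountered in scalar divide
  wt=np.clip(-sg*dv[max(0,j-12):j+13],0,None);return (wt*q[max(0,j-12):j+13]).sum()/wt.sum()
sub.py:9: RuntimeWarning: invalid value encountered in divide
  e=(B1-B0);L=np.linalg.norm(e);e/=L;nn=np.array([-e[1],e[0]]);M=[];Wd=[]
```

Run:
```python
from plant import order,env
print(order.sign_off()); o=env.get_obs(); print(o["t"],o["finger_gap"])
```

```text
the job is handed in; nothing more can be done
None
the job is handed in; nothing more can be done
```

I slid the red-capped bottle out of the middle lane, lifted it clear, and left it held motionless over the grey (real) camera. I handed in at about 18.7 s.

The arm can only point straight down, so I tilted the bottle in the grip by pressing its base against the fixed front edge of the rack plate. It took two passes with about 5 N at the wrist. I then turned it to the camera's heading.

**Last checks**
- **Grip:** joint speeds were at most 0.002 rad/s and the finger gap was 26.6 mm.
- **Tilt:** about 29° in the last sub-pixel fit, against the 30° wanted. The rougher fits of the same pose disagreed, giving between 27 and 30°. The lean heading was about 173.6°, against a camera heading I measured as 173.5°.
- **Centring:** the bottle's axis was within about 1.5 mm of the line of sight in both views. My estimate in the arm's frame was about 2.5 mm off, close to the calibration limit.
- **Distance to the glass:** between 98 and 102 mm. The image end-point method put the base about 2 mm closer than the bottle's known length did.
- **Not usable:** crossing the two views to get the axis was too ill-conditioned here, so the tilt comes from the scene view alone.
- **Bystanders:** comparing first and last pictures, changes showed only at the red bottle's old and new places and at the arm and its shadow. Parts of the top view were hidden by the arm or in its shadow.

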